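# Press the last watch crystal home and stack the service trays staggered

## Robot

A 6-joint arm with a two-finger parallel gripper is mounted at the origin on the work surface. World frame = base frame: x ahead of the robot, y to its left, z up, the work surface at z = 0. Lengths are in m, angles in degrees, forces in N, time in s.
With the tool pointing down it reaches from about 0.4 to 0.825 m from the base axis. Payload 7 kg.
Tool frame: the origin (TCP) lies on the front face of the gripper's body, between the roots of the fingers; the fingertips stand 66 mm ahead of it and the grasp point (between the pads) lies 47 mm ahead of it; z points along the fingers, y is the line along which they close (so a half turn about z gives the same grasp; the last joint's range is limited). The gripper opens to 88 mm and grips with 3 to 60 N. Pads are 19 mm wide; open, the fingers measure 130 mm over their backs; the gripper's body (78 mm by 193 mm) begins 47 mm behind the grasp point.
Start: joints at [-58.952, 20.546, 0.682, 0, -70.136, -16.507], TCP at [0.169, -0.653, 0.292] pointing down, gripper open.
Joint ranges: [-176.03, 176.03], [-82.01, 121.73], [-58.28, 71.71], [-173.87, 95.51], [-174.79, -0.11], [-173.66, 173.66]. Speed limits (degrees/s): [136.94, 136.94, 172.46, 180, 180, 180].

## Interface

Orientations are given as [roll, pitch, yaw] about the fixed x, y, z axes, in that order (R = Rz(yaw) Ry(pitch) Rx(roll)).
In Python, from plant import ctrl gives the robot as it stands.
- The arm moves only by the tool send_rows, never from a script. Its argument "deltas" is a list of rows, each a list of 2 entries, a list of its own where there are three numbers: the shift along the tool's x, y, z each as a share of 800 mm, from -1 to 1, then the turn about the tool's z as a share of 90 degrees, from -1 to 1. A call has exactly 5 rows; each row is the pose to reach, as a shift and turn from the pose commanded when the call began, along the tool's axes at that moment; what a row does not reach only later rows make up. A row lasts 1/12 s, in which the tool goes at most 41.7 mm and 7.16 degrees, less where a joint would pass 70% of its speed; a pose out of reach is approached as far as the arm can. A call with a number of a shift or a turn outside -1 to 1 is refused whole. A call with a gripper value outside its range is refused whole. "gripper" is the opening, from 0 (shut) to 1 (fully open), set as the call begins (left out, the last holds). The fingers move at their own pace and stop on an object; the grip force is fixed at half the most. Time passes only in rows, so rows that repeat a pose let the fingers close, or fill a call up. It gives the time, the measured TCP pose, the force, the opening and the grip force at its end, in the units of the state.
- ctrl.get_obs(): the state, without advancing time (a new reading comes with each control period).
- ctrl.snapshot(name): name is "side" or "top"; returns a dict with "color" (384x512x3 uint8, red, green, blue), "vertical_fov" (degrees; the focal length in pixels is half the picture's height over the tangent of half this angle, whatever the lens; pixels are square), "cx", "cy" (the principal point, pixels), "k1" (the pictures are not rectified: a ray, as slopes to the right and down, at radius r is drawn at 1 + k1 r^2 times it, then the intrinsics apply), "rvec" (rotation vector, rad) and "tvec" (3), from world to camera coordinates, as OpenCV has them. Camera axes: x right, y down, z forward; pixel columns grow to the right and rows downward; lengths in m; the calibration is good to about 2 mm. A picture is of the moment at which its call begins. There is no depth.
- ctrl.close_job(): hands the job in; it is judged then, once.
Trained networks look in a picture, given as the dict that the camera call returned (one of the last four; its "shot" number tells which), for a name from the list of things; names that differ only in an ending like _2 or _b are one class to them, and where a whole thing is asked for, a point or a joint stands for the part that bears it (a point fixed in the world has none). Each returns a list of dicts, best first, with "conf" (0 to 1); they miss things now and then, are a little off and sometimes report something else, mostly with a low value. They report only what shows in the picture. A call takes as long as a camera call.
- ctrl.boxes_of(picture, thing): "xy" ([column, row] as shares, 0 to 1, of the picture: columns of its width, rows of its height, amid what is visible of it).
- ctrl.cut_out(picture, thing): "pixels" (384x512 bool, what is visible of it) and "xy" ([column, row] as shares, 0 to 1, of the picture: columns of its width, rows of its height, amid what is visible of it).
The state is a dict: "clock": time; "joint_pos": joint angles; "qvel": joint speeds; "tau": joint torques, N m; "tool_pos": TCP position; "orientation": TCP orientation; "force": force on the tool from outside, world axes, zero at the start; "moment": the same for the moment, N m; "opening": finger opening in m; "gripper_force": force on a finger pad.
Only numpy, scipy, OpenCV 4.12 (cv2) and the standard library are available. Lean on these libraries where they do the work, as an engineer would, in place of code of your own. Each camera call takes 0.05 s, during which the arm holds its last target. There are 200 camera calls.

## Task

One service tray still has a watch whose crystal stands proud: set it in the press cradle with the watch under the ram and pull the lever until you feel the crystal seat, no harder, then let the lever come back up. Then stack all the service trays in the middle of the yellow mat, each tray's foot dropped level inside the lip of the one below and the watch ends sticking out alternately to opposite sides, so that no block covers a watch. Leave the loupe and the tray of spare glasses where they are.

Things in the scene. Friction and masses are not known exactly. Their poses are not given: they have to be found in the camera images.
- tray_1: blue service tray, 130 mm long (its x axis), 60 wide, 24 high, about 0.24 kg, balance point near x -15 mm. Origin under mid-length on its foot's bottom plane. A block (x -65 to +5 mm) at -x, a tongue with a steel watch head at +x (the watch end). It alone has a crystal standing proud, its red gasket showing under the glass. In every run; starts with watch end roughly to -y.
- tray_2: same as tray_1 but crystal already seated; starts with watch end roughly to -y; None if absent in this run
- tray_3: same as tray_1 but crystal already seated; starts with watch end roughly to +y; None if absent
- tray_4: same as tray_1 but crystal already seated; starts with watch end roughly to +y; None if absent
- tray_1_block (a point): point under the middle of the block and foot, at tray (-30, 0, 0) mm. Block 70 x 60 mm, flat sides from z 4 to 24, gripped across its 60 mm. On top a 5 mm high, 3 mm thick lip (top z 24) round a white well 64 x 54 mm (floor z 19). Foot below 56 x 46 mm, z 0 to 4. Stacked, the foot drops in the well below with 4 mm play all round and the block rests on the lip: each tray 20 mm above the one below.
- tray_1_nest (a point): centre of the watch case's top, at tray (40, 0, 19) mm. Case 39 mm diameter. Tongue under it: x 5 to 65, 44 mm wide, z 5 to 10 mm. The crystal's top is at z 24.5 mm when proud, 20.5 seated.
- tray_2_block (a point): point under the middle of tray_2's block and foot, as for tray_1
- tray_2_nest (a point): centre of the watch case's top on tray_2, as for tray_1; the crystal ends at z 20.5 mm
- tray_3_block (a point): point under the middle of tray_3's block and foot, as for tray_1
- tray_3_nest (a point): centre of the watch case's top on tray_3, as for tray_1; the crystal ends at z 20.5 mm
- tray_4_block (a point): point under the middle of tray_4's block and foot, as for tray_1
- tray_4_nest (a point): centre of the watch case's top on tray_4, as for tray_1; the crystal ends at z 20.5 mm
- crystal (a joint): how far tray_1's crystal is pressed in: about 0 m when standing 4 mm proud, 0.004 m fully seated. A tight press fit: it moves under about 20 N on the glass and stays where it is left.
- press: fixed bench crystal press. Origin on the worktop under the ram axis. Base x -60 to +115, y -50 to +125, top z 18 mm. Column behind the ram at x 78 (36 mm diameter, top z 169). Head 42 mm wide, x -22 to +96, z 92 to 148, ram rod up to z 186. Upper die on the ram, 26 mm diameter, face at z 72 with the lever up; goes down 32 mm per rad of lever. Cradle at the ram's left (+y).
- cradle (a point): middle of the cradle floor, press (0, 70, 18) mm. Its rim is like a tray's lip: 5 mm high, 3 mm thick, inside 54 (x) by 64 (y) mm. A tray's foot drops in with 4 mm play and the block rests on the rim, tray origin at z 19 mm, tray +x along the press's -y; its watch is then under the ram, its tongue on the lower die. The raised die leaves only 28 mm over the proud glass: bring trays in and out level from +y.
- lower_die (a point): middle of the lower die's face, on the ram axis: 36 mm diameter, at press z 23.8 mm, about level with the cradle's rim
- press_lever (a joint): lever angle, rad: 0 up (arm 55 degrees above level, leaning to the press's -x), grows as the ball is pulled down, at most 1.25; a spring returns it when let go. In the cradle the die meets a proud crystal at about 0.89, home at about 1.02. At the ball the spring takes up to 3 N, the press fit 4 N more, then a hard stop. The ram pushes 5 times as hard as the ball.
- lever_ball (a point): centre of the black ball on the lever's end, 30 mm diameter, on a 10 mm arm, 160 mm from the pivot; it swings in the press's x-z plane, 45 mm right (-y) of the ram
- lever_pivot (a point): the lever's axis (along the press's y) in the plane in which the ball swings, at press (30, -45, 122) mm
- mat: yellow silicone mat, fixed, 140 mm (x) by 200 mm (y), 3 mm thick; origin in the middle of its underside
- loupe: bystander: loose chrome loupe, standing, 33 mm diameter, 34 mm high; origin under its centre
- spares: bystander: loose clear tray of spare glasses, 80 x 120 x 18 mm; origin under its centre. A fixed cedar watch box, 240 mm wide and 80 mm high, stands at the far side, beyond x = 0.77 m.

How it is judged (in metres and radians):
On the way:
1. the crystal of tray_1 is pressed home in the press by the lever: watch under the ram, lever down, crystal in by more than 3 of its 4 mm (value of joint crystal above 0.003 m and value of joint press_lever above 0.85 rad and horizontal distance between tray_1_nest and lower_die below 0.012 m), for 0.1 s.
At the end, for the whole second after the job is handed in: All trays in one level, resting stack on the mat, blocks within 60 mm of its middle; neighbours within 8 mm sideways and seated (20 mm apart, at most 22.5), watch ends on opposite sides (watches over 130 mm apart); crystal in by over 3 mm; lever up (under 0.1 rad) (angle between each of tray_1, tray_2, tray_3, tray_4's own z axis and vertical below 0.05 rad and linear speed of each of tray_1, tray_2, tray_3, tray_4 below 0.01 m/s and horizontal distance between each of tray_1_block, tray_2_block, tray_3_block, tray_4_block and mat below 0.06 m and horizontal distance between tray_1_block and tray_2_block below 0.02 m and (distance between tray_1_block and tray_2_block above 0.03 m or (distance between tray_1_block and tray_2_block below 0.0225 m and horizontal distance between tray_1_block and tray_2_block below 0.008 m and horizontal distance between tray_1_nest and tray_2_nest above 0.13 m)) and horizontal distance between each of tray_1_block, tray_2_block and tray_3_block below 0.02 m and (distance between tray_1_block and tray_3_block above 0.03 m or (distance between tray_1_block and tray_3_block below 0.0225 m and horizontal distance between tray_1_block and tray_3_block below 0.008 m and horizontal distance between tray_1_nest and tray_3_nest above 0.13 m)) and horizontal distance between each of tray_1_block, tray_2_block, tray_3_block and tray_4_block below 0.02 m and (distance between tray_1_block and tray_4_block above 0.03 m or (distance between tray_1_block and tray_4_block below 0.0225 m and horizontal distance between tray_1_block and tray_4_block below 0.008 m and horizontal distance between tray_1_nest and tray_4_nest above 0.13 m)) and (distance between tray_2_block and tray_3_block above 0.03 m or (distance between tray_2_block and tray_3_block below 0.0225 m and horizontal distance between tray_2_block and tray_3_block below 0.008 m and horizontal distance between tray_2_nest and tray_3_nest above 0.13 m)) and (distance between tray_2_block and tray_4_block above 0.03 m or (distance between tray_2_block and tray_4_block below 0.0225 m and horizontal distance between tray_2_block and tray_4_block below 0.008 m and horizontal distance between tray_2_nest and tray_4_nest above 0.13 m)) and (distance between tray_3_block and tray_4_block above 0.03 m or (distance between tray_3_block and tray_4_block below 0.0225 m and horizontal distance between tray_3_block and tray_4_block below 0.008 m and horizontal distance between tray_3_nest and tray_4_nest above 0.13 m)) and height (world z) of any of tray_1, tray_2, tray_3, tray_4 below 0.006 m and value of joint crystal above 0.003 m and value of joint press_lever below 0.1 rad); the robot touches nothing.
It fails at once if the loupe is knocked over or moved more than 20 mm (distance of loupe from where it was at the start of the episode above 0.02 m or angle between loupe's own z axis and vertical above 0.5 rad).
It fails at once if the tray of spare glasses is moved more than 20 mm (distance of spares from where it was at the start of the episode above 0.02 m).
It fails at once if the lever is forced on after the crystal has seated: more than 180 N of the ram on the glass, about 36 N at the ball (contact force between press_ram and tray_1 above 180 N).
Of tray_2, tray_3, tray_4 only 2 to 3 are there at a start; the rules pass over those that are not, and their reading is None.
At some moment in a run one of tray_1, tray_2, tray_3, tray_4 may be knocked a few centimetres aside while the robot is not near it.
It also fails if it takes over 192 s, if anything falls off the work surface, if the arm or the gripper's body presses on something with over 40 N, if the wrist force passes 120 N, or if a joint passes its speed limit or range.

## Working session

There is one attempt and no reset: what is moved stays moved. The work goes in short steps, Python scripts to look and compute and a tool call to move; the robot and the scene stay as the last step left them, time stands still between calls to the robot, and variables do not carry over. Pictures are saved under pics/ and viewed, at most 14 in all, crops included, and the job is handed in when it is done.

Besides the shell and the picture viewer there is one more tool, called after "Request:" as name(argument=value, ...) on one line, values as JSON. send_rows: Moves the arm, as the interface text tells. Shift numbers are shares of 800 mm and turn numbers shares of 90 degrees, none past 1 either way. Its arguments: {"type":"object","properties":{"deltas":{"type":"array","items":{"type":"array"}},"gripper":{"type":"number"}},"required":["deltas"]}

```bash
ls; mkdir -p pics; cat > h.py <<'E'
import numpy as np, cv2
from plant import ctrl
def snap(n,save=None):
    p=ctrl.snapshot(n)
    if save: cv2.imwrite('pics/'+save,p['color'][:,:,::-1])
    return p
def cam(p):
    h=p['color'].shape[0]; f=h/2/np.tan(np.radians(p['vertical_fov'])/2)
    K=np.array([[f,0,p['cx']],[0,f,p['cy']],[0,0,1]]); return K,np.array([p['k1'],0,0,0,0.]),np.array(p['rvec'],float),np.array(p['tvec'],float)
def back(p,uv,z):
    K,D,r,t=cam(p); R=cv2.Rodrigues(r)[0]
    # D: 1+k1 r^2 as OpenCV
    n=cv2.undistortPoints(np.array(uv,float).reshape(-1,1,2),K,D).reshape(-1,2)
    d=np.c_[n,np.ones(len(n))]@R; c=-R.T@t
    return c+d*((z-c[2])/d[:,2])[:,None]
def proj(p,X):
    K,D,r,t=cam(p); return cv2.projectPoints(np.array(X,float).reshape(-1,1,3),r,t,K,D)[0].reshape(-1,2)
def st():
    o=ctrl.get_obs(); print({k:np.round(o[k],3).tolist() for k in ['clock','tool_pos','orientation','force','opening','gripper_force','joint_pos']}); return o
E
python3 - <<'E'
from h import *
st()
for n in ['top','side']:
    p=snap(n,n+'0.png'); K,D,r,t=cam(p); print(n,K[0,0],p['cx'],p['cy'],p['k1'],-cv2.Rodrigues(r)[0].T@t)
    for k in ['tray_1','tray_1_nest','press','lever_ball','mat','loupe','spares','cradle']:
        try:
            print(k,[(np.round(np.array(b['xy'])*[512,384],1).tolist(),round(b['conf'],2)) for b in ctrl.boxes_of(p,k)])
        except Exception as e: print(k,e)
E
```

```text
pics
{'clock': 0.0, 'tool_pos': [0.169, -0.653, 0.291], 'orientation': [179.905, -0.007, -165.464], 'force': [-0.298, -0.021, 0.429], 'opening': 0.088, 'gripper_force': 0.0, 'joint_pos': [-58.951, 20.59, 0.633, -0.021, -70.136, -16.506]}
top 479.903442407669 252.1565918317428 193.0010662672891 -0.08747709047115222 [0.37863935 0.07028969 1.50710195]
tray_1 [([254.0, 188.7], 0.8), ([199.4, 195.4], 0.79), ([201.6, 246.7], 0.68)]
tray_1_nest [([200.8, 242.4], 0.81)]
press [([354.1, 175.5], 0.83), ([201.7, 197.0], 0.73)]
lever_ball [([387.7, 183.2], 0.56)]
mat [([283.4, 240.1], 0.65)]
loupe []
spares [([210.0, 147.6], 0.64)]
cradle [([353.8, 171.4], 0.64)]
side 384.55960066594696 253.69802351431977 193.96080453987943 0.042332305362171474 [ 0.54039461 -0.72131924  0.79488078]
tray_1 [([253.1, 205.7], 0.77), ([265.2, 247.5], 0.25)]
tray_1_nest [([207.3, 207.6], 0.89)]
press [([293.6, 343.3], 0.93), ([188.5, 323.0], 0.31)]
lever_ball []
mat [([205.6, 218.4], 0.74), ([209.2, 277.1], 0.7)]
loupe [([186.7, 321.1], 0.56)]
spares [([309.9, 209.4], 0.94)]
cradle [([293.6, 341.6], 0.74)]
```

```bash
python3 - <<'E'
import cv2
a=cv2.imread('pics/top0.png'); cv2.imwrite('pics/top0z.png',cv2.resize(a[90:330,130:450],None,fx=2.5,fy=2.5,interpolation=cv2.INTER_CUBIC))
E
```

```text
(no output)
```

View pics/top0z.png

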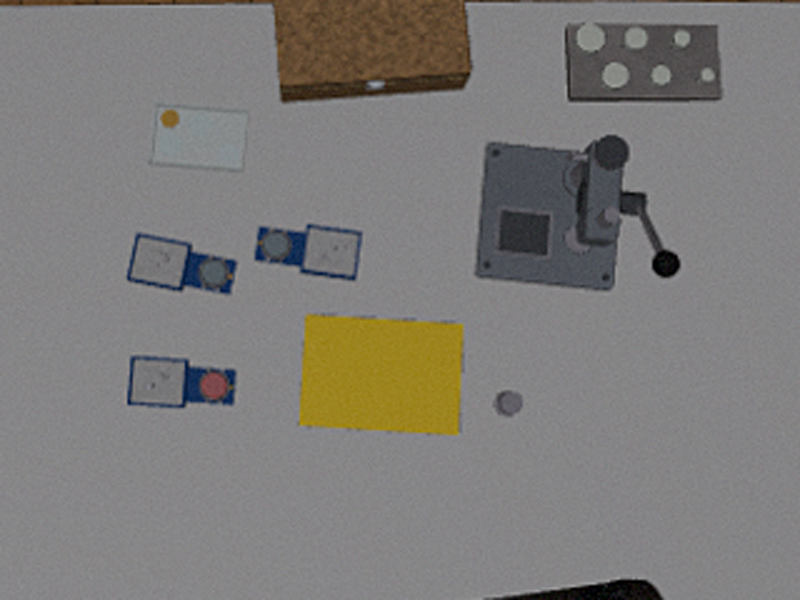

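View pics/side0.png

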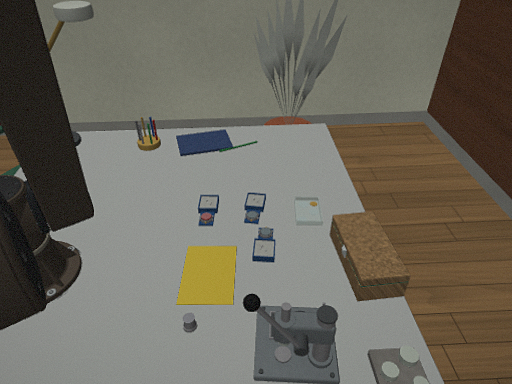

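```bash
cat >> h.py <<'E'
from scipy.optimize import minimize
S=4
def box(x0,x1,y0,y1,z0,z1): return np.array([[x,y,z] for x in(x0,x1) for y in(y0,y1) for z in(z0,z1)],float)/1000
TR=[box(-65,5,-30,30,4,24),box(5,65,-22,22,5,10)]
PR=[box(-60,115,-50,125,0,18)]
MT=[box(-70,70,-100,100,0,3)]
def render(p,parts,q,z=0,shape=(384,512)):
    m=np.zeros((shape[0]*S,shape[1]*S),np.uint8); c,s=np.cos(q[2]),np.sin(q[2]); R=np.array([[c,-s,0],[s,c,0],[0,0,1]])
    for b in parts:
        h=cv2.convexHull(((proj(p,b@R.T+[q[0],q[1],z])+.5)*S).astype(np.float32)); cv2.fillConvexPoly(m,h.astype(np.int32),1)
    return m
def fit(p,mask,parts,q0,z=0):
    M=cv2.resize(mask.astype(np.uint8)*255,None,fx=S,fy=S,interpolation=cv2.INTER_LINEAR)>127
    sc=np.array([.01,.01,.1])
    def f(u):
        r=render(p,parts,np.array(q0)+u*sc,z)>0; return 1-(r&M).sum()/max(1,(r|M).sum())
    best=minimize(f,np.zeros(3),method='Nelder-Mead',options=dict(initial_simplex=np.array([[0,0,0],[1,0,0],[0,1,0],[0,0,1.]])-.25,xatol=.005,fatol=1e-4))
    return np.array(q0)+best.x*sc,1-best.fun
def blue(p):
    c=p['color'].astype(int); return ((c[:,:,2]-c[:,:,0]>35)).astype(np.uint8)
def blobs(m,lo=150):
    out=[]
    for c in cv2.findContours(m,cv2.RETR_EXTERNAL,cv2.CHAIN_APPROX_NONE)[0]:
        if cv2.contourArea(c)>lo:
            k=np.zeros_like(m); cv2.drawContours(k,[c],-1,1,-1); out.append((cv2.moments(k,True),k))
    return [((M['m10']/M['m00'],M['m01']/M['m00']),M['m00'],k) for M,k in out]
def trays(p,z=0,yaws=(np.pi/2,-np.pi/2)):
    res=[]
    for c,a,k in blobs(blue(p)):
        if a>6000: continue
        P=back(p,c,z+.015)[0]
        b=[]
        for y in yaws:
            d=np.array([np.cos(y),np.sin(y)]); b.append(fit(p,k,TR,[*(P[:2]+.012*d),y],z))
        b=max(b,key=lambda t:t[1]); col=p['color'][k>0].astype(int); red=((col[:,0]-col[:,2]>30)).sum()
        res.append((b[0],b[1],c,a,red))
    return res
E
python3 - <<'E'
from h import *
p=snap('top')
for q,s,c,a,r in trays(p): print(np.round([q[0]*1000,q[1]*1000,np.degrees(q[2])],1),round(s,3),np.round(c),a,r, 'block',np.round(1000*(q[:2]-.03*np.array([np.cos(q[2]),np.sin(q[2])]))))
c=p['color'].astype(int)
for cc,a,k in blobs(((c[:,:,0]-c[:,:,2]>60)&(c[:,:,1]>100)).astype(np.uint8),800): print('mat',cc,a,fit(p,k,MT,[*back(p,cc,.003)[0][:2],0]))
Z=lambda l:[(x/2.5+130-.3,y/2.5+90-.3) for x,y in l]
print('press corners',np.round(back(p,Z([(487,143),(613,289),(477,277)]),.018)*1000))
print('cradle',np.round(back(p,Z([(525,232)]),.018)*1000),'ball',np.round(back(p,Z([(666,264)]),.25)*1000),'column',np.round(back(p,Z([(611,152)]),.169)*1000),'rod',np.round(back(p,Z([(609,216)]),.186)*1000),'loupe',np.round(back(p,Z([(509,403)]),.034)*1000))
w=snap('side')
for q,s,c,a,r in trays(w): print('side',np.round([q[0]*1000,q[1]*1000,np.degrees(q[2])],1),round(s,3),np.round(c),a,r)
print('side ball',np.round(back(w,[(252,303)],.25)*1000),'corners',np.round(back(w,[(258,308),(334,309),(254,379),(338,380)],.018)*1000))
E
```

```text
[386.3 656.6 -79.9] 0.251 [ 63. 254.] 3036.0 0 block [381. 686.]
mat (282.15964285714284, 239.4907142857143) 2800.0 (array([ 0.45901184, -0.02865858, -0.07576138]), np.float64(0.9717151105997786))
press corners [[ 751. -169.   18.]
 [ 562. -322.   18.]
 [ 579. -150.   18.]]
cradle [[ 635. -213.   18.]] ball [[ 560. -320.  250.]] column [[ 702. -288.  169.]] rod [[ 624. -277.  186.]] loupe [[ 420. -183.   34.]]
side [ 440.2  644.9 -156.7] 0.373 [203. 141.] 893.0 0
side ball [[ 560. -318.  250.]] corners [[ 582. -161.   18.]
 [ 761. -176.   18.]
 [ 561. -329.   18.]
 [ 730. -341.   18.]]
```

```bash
python3 - <<'E'
from h import *
import h
for n in ['top','side']:
    p=snap(n); c=p['color'].astype(int)
    b=ctrl.boxes_of(p,'tray_1')[0]['xy']; u,v=int(b[0]*512),int(b[1]*384)
    print(n,(u,v)); d=c[:,:,2]-c[:,:,0]; print(d[v-12:v+12:2,u-16:u+17:2])
E
```

```text
top (200, 244)
[[ 20  20  19  16  14   6  11  -6  -3  -3  -2   4   1   3   1   0   1]
 [ -1   2   7   7   7  14  15  22  30  30  62  -1   2   3  -2   2  -1]
 [ -3   2   0   3   2   0  -1   2   1  -6  68  14   9  12   1   3  -4]
 [ -1   2   2   2   1   1   1   0   5  -2  64  62  68  68  38  18  23]
 [ -1   1   2   1   3   1   4   2   2  -2  65  60  73  38 -29 -57 -53]
 [  0  -2   0   4  -1   1   0   0   4   1  60  68  81 -12 -51 -47 -51]
 [  1  -1   7   6   1   1   1   0   2   5  50  63  66 -21 -45 -46 -49]
 [  1   0   1   0   1  -1   3   2   0   4  47  61  70   5 -52 -47 -51]
 [  1  -1   2   1   1   0   4   1   0  -2  57  62  68  48 -13 -52 -61]
 [  9   9  -2  -3  -2  -2  -4   1  -4   0  30  58  61  65  16  39  35]
 [  7   5  11  19  23  43  38  42  39  54   2  -1  -4  -4  -1   6   8]
 [ -1   2   3   2  -1   0  -4  -4  -3  -1   0   1  -1   0   1   5  -2]]
side (262, 246)
[[  0  -4   0  -2   1  -3  -2  -3   6   7  10  10   2  32  -3  -1   1]
 [  0  -1  -1  -1  -2  -6  40  22  -1  -2  -5  -2  10  35  -5  -1   1]
 [ -3  -1  -4  -2  22  24  49  70  66  44  38  53  75  58   1  -2   0]
 [  0  -3   1  -1  38   0  -4  -6   5   5   8  22  22  42  68  -1  -1]
 [ -1  -1  -2  -2  52  -7  -7  -7  -2  -9 -10  -7  -9  -9  35  -2  -2]
 [ -1   1   0  -6  49  -9  -3  -4  -4  -8  -7  -6  -4  -7  37  -2  -1]
 [ -2  -1  -2  -7  44  -8  -5  -6  -3  -6  -5  -7  -3  -8  47  -2  -3]
 [  0  -1  -1  -8  33  -6  -4  -5  -7  -8  -6  -6  -6  -7  45   0  -4]
 [  2  -1   0  -6  10  -5  -3  -8  -7  -6  -3  -5  -6  -8  49  -3  -2]
 [  1  -2  -4   9   4  -5  -5  -6  -3  -4  -2  -4  -5  -7  54   0  -1]
 [ -2  -2  -1  25  -6  -9 -15  -8  -7  -7  -9  -7  -7 -10  44  -4   0]
 [ -3   0  -4  25  59  50  53  39  32  20  21   6   3   4  38  -2  -1]]
```

```bash
python3 - <<'E'
s=open('h.py').read()
s=s.replace("    c=p['color'].astype(int); return ((c[:,:,2]-c[:,:,0]>35)).astype(np.uint8)",
"""    c=cv2.medianBlur(p['color'],1).astype(int); m=(c[:,:,2]-c[:,:,0]>14).astype(np.uint8)
    m[c[:,:,2]-c[:,:,0]>14]=1
    m=cv2.morphologyEx(m,cv2.MORPH_CLOSE,np.ones((3,3),np.uint8)); return m""")
open('h.py','w').write(s)
E
python3 - <<'E'
from h import *
for n in ['top','side']:
    p=snap(n)
    for q,s,c,a,r in trays(p): print(n,np.round([q[0]*1000,q[1]*1000,np.degrees(q[2])],1),round(s,3),np.round(c),a,r)
E
```

```text
top [449.8 219.4 -93.9] 0.962 [201. 243.] 754.0 82
top [385.7 647.4 -37.2] 0.249 [ 63. 253.] 3161.0 0
top [ 596.   219.2 -102.1] 0.961 [201. 196.] 732.0 2
top [617.3  62.   81.8] 0.957 [255. 189.] 720.0 1
side [616.2  62.6  81.6] 0.808 [264. 248.] 565.0 0
side [448.8 219.2 -94.2] 0.774 [208. 207.] 439.0 0
side [ 595.3  219.1 -101.9] 0.818 [254. 205.] 455.0 0
side [ 446.1  623.8 -153. ] 0.326 [203. 142.] 1046.0 0
```

```bash
cat >> h.py <<'E'
def plan(pts,cur=None):
    """pts: list of (x,y,z mm,yaw deg); prints final row of each call in the tool axes at its start"""
    if cur is None:
        o=ctrl.get_obs(); cur=[*(np.array(o['tool_pos'])*1000),o['orientation'][2]]
    for x,y,z,w in pts:
        a=np.radians(cur[3]); d=np.array([x-cur[0],y-cur[1]]); c,s=np.cos(a),np.sin(a)
        sh=np.array([c*d[0]+s*d[1],s*d[0]-c*d[1],-(z-cur[2])]); dw=(w-cur[3]+180)%360-180
        n=np.linalg.norm(sh)
        print(np.round(sh/800,4).tolist(),round(-dw/90,4),'mm',round(n),'deg',round(dw,1),'!!' if n>205 or abs(dw)>35 else ''); cur=[x,y,z,w]
def pcradle(p,show=True):
    pass
E
python3 - <<'E'
from h import *
for n in ['top','side']:
    p=snap(n); g=p['color'].astype(int).sum(2)
    K=box(-27,27,-32,32,0,0.01); 
    uv=proj(p,[[.635,-.213,.018]])[0]; print(n,uv, g[int(uv[1])-14:int(uv[1])+15:2,int(uv[0])-16:int(uv[0])+17:2])
plan([(300,-500,360,-140),(400,-350,360,-115),(450,-170,360,-100),(480,0,320,-94),(460,170,260,-94),(452.2,257.2,150,-94)])
E
```

```text
top [339.70961974 182.64550081] [[216 235 240 242 229 242 230 240 238 230 228 238 231 225 244 228 234]
 [165 231 239 239 223 233 232 245 228 234 235 238 225 235 247 243 230]
 [200 240 233 226 257 252 238 216 236 231 222 221 251 235 248 247 251]
 [207 240 243 260 161 208 234 245 268 254 259 280 269 282 229 238 216]
 [228 234 243 247 131 135 148 141 143 134 146 145 143 146 249 241 251]
 [233 232 221 242 145 149 144 128 141 145 145 147 143 157 264 237 228]
 [213 245 238 236 139 142 145 144 141 145 137 151 148 198 236 238 231]
 [234 237 244 218 156 147 145 139 145 166 161 156 159 191 254 238 250]
 [238 229 228 239 149 157 151 145 146 163 140 159 147 243 249 247 202]
 [243 255 235 217 144 148 142 145 154 156 155 154 144 244 235 233 203]
 [243 251 243 211 145 140 156 124 146 147 148 139 132 272 250 229 239]
 [238 234 243 272 209 213 149 161 136 141 136 146 128 296 239 243 250]
 [239 252 243 237 243 247 249 260 262 258 237 230 240 291 237 244 247]
 [231 205 246 241 232 241 243 236 248 234 251 244 232 231 235 243 262]
 [190 146 257 227 244 237 239 239 242 254 236 260 240 230 247 244 235]]
si
[... 672 characters left out ...]
288 291 331 185 180 190 220 242 223 202 195 191 187 185 196 190 197]
 [294 283 309 186 192 188 177 210 230 208 183 205 184 183 180 192 204]
 [288 286 315 196 188 186 188 185 202 224 217 188 193 179 168 187 190]
 [288 291 300 223 176 189 190 191 187 203 222 210 192 205 154 181 184]
 [286 291 253 271 186 179 178 180 181 190 202 234 219 188 161 181 199]
 [290 283 283 295 231 162 180 185 179 171 186 200 222 225 198 208 188]]
[-0.2061, 0.1446, -0.0848] -0.2829 mm 213 deg 25.5 !!
[-0.2163, 0.0633, 0.0] -0.2778 mm 180 deg 25 
[-0.2303, 0.0384, 0.0] -0.1667 mm 187 deg 15 
[-0.2158, -0.0, 0.05] -0.0667 mm 177 deg 6 
[-0.2102, 0.0398, 0.075] 0.0 mm 181 deg 0 
[-0.1081, 0.0173, 0.1375] 0.0 mm 141 deg 0
```

```bash
python3 - <<'E'
from h import *
p=snap('top'); g=p['color'].astype(int).sum(2); m=np.zeros((384,512),np.uint8); m[160:205,320:366]=(g[160:205,320:366]<190)
m=cv2.morphologyEx(m,cv2.MORPH_OPEN,np.ones((3,3),np.uint8))
for c,a,k in blobs(m,100): 
  print(c,a); q,s=fit(p,k,[box(-27,27,-32,32,0,0)],[.635,-.213,-.1],.018); print(np.round(q*[1000,1000,57.3],1),s)
# base via cut_out
for b in ctrl.cut_out(p,'press')[:1]:
    k=b['pixels']; print(k.sum())
    G=[box(-60,115,-50,125,0,18),box(-22,96,-21,21,92,148)]
    q,s=fit(p,k,PR,[.627,-.281,-.1]); print('base',np.round(q*[1000,1000,57.3],1),s)
E
```

```text
(339.18151815181517, 182.7128712871287) 303.0
[ 635.2 -211.2   -7.6] 0.8817850637522768
3333
base [ 628.2 -282.5   -5.6] 0.8752677933825279
```

Request:
send_rows(deltas=[[[-0.05,0.036,-0.021],-0.07],[[-0.1,0.07,-0.042],-0.14],[[-0.15,0.108,-0.063],-0.21],[[-0.2,0.14,-0.084],-0.28],[[-0.206,0.145,-0.085],-0.283]], gripper=1)

```text
clock: 1.92
tool_pos: [0.2979, -0.5015, 0.3597]
orientation: [-180.0, -0.0, -139.6]
force: [1.3, -0.1, -0.7]
opening: 0.0875
gripper_force: 0.0
```

Request:
send_rows(deltas=[[[-0.045,0.013,0],-0.06],[[-0.09,0.026,0],-0.12],[[-0.135,0.039,0],-0.18],[[-0.18,0.052,0],-0.24],[[-0.2163,0.0633,0],-0.278]])

```text
clock: 2.33
tool_pos: [0.3981, -0.3508, 0.3592]
orientation: [-179.9, 0.0, -114.6]
force: [-0.2, -0.9, 0.2]
opening: 0.0877
gripper_force: 0.0
```

Request:
send_rows(deltas=[[[-0.046,0.0077,0],-0.035],[[-0.092,0.0154,0],-0.07],[[-0.138,0.023,0],-0.1],[[-0.184,0.031,0],-0.14],[[-0.23,0.0384,0],-0.167]])

```text
clock: 2.75
tool_pos: [0.4469, -0.1713, 0.3592]
orientation: [-180.0, 0.0, -99.8]
force: [0.8, -0.7, -0.5]
opening: 0.0874
gripper_force: 0.0
```

Request:
send_rows(deltas=[[[-0.045,0,0.01],-0.015],[[-0.09,0,0.02],-0.03],[[-0.135,0,0.03],-0.045],[[-0.18,0,0.04],-0.06],[[-0.2158,0,0.05],-0.067]])

```text
clock: 3.17
tool_pos: [0.4768, -0.0007, 0.3189]
orientation: [-179.9, 0.0, -93.8]
force: [-0.1, 0.6, 0.3]
opening: 0.0875
gripper_force: 0.0
```

Request:
send_rows(deltas=[[[-0.045,0.008,0.016],0],[[-0.09,0.016,0.032],0],[[-0.135,0.024,0.048],0],[[-0.18,0.032,0.064],0],[[-0.21,0.04,0.075],0]])

```text
clock: 3.58
tool_pos: [0.4557, 0.1693, 0.258]
orientation: [-180.0, 0.0, -93.8]
force: [0.7, -0.1, 0.5]
opening: 0.0872
gripper_force: 0.0
```

```bash
python3 - <<'E'
from h import *
plan([(452.2,257.2,130,-94),(452.2,257.2,69,-94)])
p=snap('side')
for q,s,c,a,r in trays(p): print(np.round([q[0]*1000,q[1]*1000,np.degrees(q[2])],1),round(s,3))
E
```

```text
[-0.1093, 0.0117, 0.1601] 0.0017 mm 155 deg -0.2 
[-0.0, 0.0, 0.0762] 0.0 mm 61 deg 0 
[616.3  62.8  80.9] 0.829
[448.3 219.4 -94.6] 0.774
[ 595.2  219.  -101.9] 0.834
[-402.2  979.6 -114.9] 0.395
```

Request:
send_rows(deltas=[[[-0.03,0.003,0.04],0],[[-0.06,0.006,0.08],0],[[-0.09,0.009,0.12],0],[[-0.1093,0.0117,0.16],0.0017],[[-0.1093,0.0117,0.16],0.0017]])

```text
clock: 4.05
tool_pos: [0.4508, 0.255, 0.1253]
orientation: [179.7, -0.3, -94.0]
force: [-0.2, -1.6, -0.5]
opening: 0.0877
gripper_force: 0.0
```

Request:
send_rows(deltas=[[[0,0,0.02],0],[[0,0,0.04],0],[[0,0,0.06],0],[[0,0,0.075],0],[[0,0,0.075],0]])

```text
clock: 4.47
tool_pos: [0.4523, 0.2536, 0.0695]
orientation: [179.9, -0.1, -94.1]
force: [0.3, -0.1, 1.1]
opening: 0.0878
gripper_force: 0.0
```

Request:
send_rows(deltas=[[[0,0,0],0],[[0,0,0],0],[[0,0,0],0],[[0,0,0],0],[[0,0,0],0]], gripper=0)

```text
clock: 4.88
tool_pos: [0.453, 0.2548, 0.0716]
orientation: [-180.0, 0.1, -94.1]
force: [-4.4, -1.1, 3.1]
opening: 0.06
gripper_force: 8.0
```

Request:
send_rows(deltas=[[[0,0,0],0],[[0,0,0],0],[[0,0,0],0],[[0,0,0],0],[[0,0,0],0]])

```text
clock: 5.3
tool_pos: [0.453, 0.2549, 0.0716]
orientation: [-180.0, 0.0, -94.1]
force: [-3.2, 0.4, 6.2]
opening: 0.0595
gripper_force: 30.0
```

```bash
python3 - <<'E'
from h import *
plan([(453,255,150,-94.1),(540,90,150,-94.1),(648.6,-75,150,-96.2)])
E
```

```text
[-0.0002, -0.0, -0.098] 0.0006 mm 78 deg -0.0 
[0.1979, -0.1232, 0.0] -0.0 mm 187 deg 0.0 
[0.196, -0.1501, 0.0] 0.0233 mm 198 deg -2.1
```

Request:
send_rows(deltas=[[[0,0,-0.02],0],[[0,0,-0.04],0],[[0,0,-0.06],0],[[0,0,-0.08],0],[[0,0,-0.098],0]])

```text
clock: 5.72
tool_pos: [0.4526, 0.2544, 0.15]
orientation: [180.0, -0.0, -94.1]
force: [-0.3, 0.6, -2.9]
opening: 0.0601
gripper_force: 30.0
```

Request:
send_rows(deltas=[[[0.04,-0.025,0],0],[[0.08,-0.05,0],0],[[0.12,-0.075,0],0],[[0.16,-0.1,0],0],[[0.198,-0.123,0],0]])

```text
clock: 6.13
tool_pos: [0.54, 0.088, 0.1491]
orientation: [180.0, 0.0, -94.0]
force: [0.9, 0.4, -3.2]
opening: 0.0598
gripper_force: 30.0
```

Request:
send_rows(deltas=[[[0.04,-0.03,0],0.005],[[0.08,-0.06,0],0.01],[[0.12,-0.09,0],0.015],[[0.16,-0.12,0],0.02],[[0.196,-0.15,0],0.023]])

```text
clock: 6.55
tool_pos: [0.6486, -0.0774, 0.1487]
orientation: [179.9, 0.0, -96.2]
force: [0.7, 2.0, -2.4]
opening: 0.0597
gripper_force: 30.0
```

```bash
python3 - <<'E'
from h import *
o=st(); t=np.array(o['tool_pos'])
for n in ['top','side']:
    p=snap(n,n+'1.png')
    for q,s,c,a,r in trays(p,t[2]-.0716): print(n,np.round([q[0]*1000,q[1]*1000,np.degrees(q[2])],1),round(s,3),np.round(c),a)
print('expected',t*1000)
E
```

```text
{'clock': 6.55, 'tool_pos': [0.649, -0.077, 0.149], 'orientation': [179.937, 0.003, -96.19], 'force': [0.678, 1.988, -2.363], 'opening': 0.06, 'gripper_force': 29.994, 'joint_pos': [10.256, 25.249, -12.165, -0.026, -52.646, -16.43]}
top [414.8 629.2 -74.4] 0.264 [ 63. 253.] 3212.0
top [ 582.5 -282.7  -76.7] 0.349 [364. 197.] 284.0
top [ 584.3  211.6 -102.7] 0.724 [197. 195.] 586.0
side [ 647.6 -118.2  -96.9] 0.947 [284. 271.] 1113.0
side [594.7 164.1  86.8] 0.69 [255. 204.] 432.0
side [ 441.8  500.3 -145.9] 0.395 [203. 142.] 1059.0
expected [648.61284    -77.44349702 148.74764757]
```

View pics/side1.png

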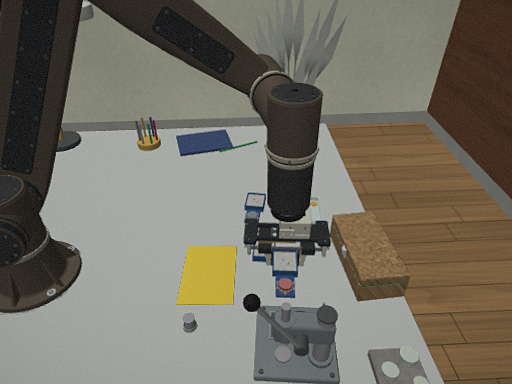

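```bash
cat >> h.py <<'E'
def red(p,z):
    c=p['color'].astype(int); m=((c[:,:,0]-c[:,:,2]>35)&(c[:,:,0]-c[:,:,1]>35)).astype(np.uint8)
    for c,a,k in blobs(m,25): print('red',np.round(c,1),a,np.round(back(p,c,z)[0]*1000,1))
E
python3 - <<'E'
from h import *
p=snap('side'); red(p,.0771+.0235)
a=p['color'][220:320,220:350,::-1]; cv2.imwrite('pics/c1.png',cv2.resize(a,None,fx=5,fy=5,interpolation=cv2.INTER_CUBIC))
for x in (35.7,40.8):
    q=[648.6,-77.4]+x*np.array([np.cos(np.radians(-96.2)),np.sin(np.radians(-96.2))]); a=np.radians(-96.2)
    R=np.array([[np.cos(a),-np.sin(a),0],[np.sin(a),np.cos(a),0],[0,0,1]])
    print(x,np.round(q,1),np.round(proj(p,(np.array([[65,22,10],[65,-22,10],[5,30,24],[5,-30,24],[40,0,24]])/1000)@R.T+[*q/1000,.0771]),1).tolist())
E
```

```text
red [283.9 283.2] 120.0 [ 640.8 -158.6  100.6]
35.7 [ 644.7 -112.9] [[293.2, 294.2], [273.6, 293.5], [296.0, 269.6], [270.4, 268.8], [283.4, 281.0]]
40.8 [ 644.2 -118. ] [[293.3, 296.1], [273.5, 295.4], [296.1, 271.2], [270.4, 270.4], [283.4, 282.7]]
```

View pics/c1.png

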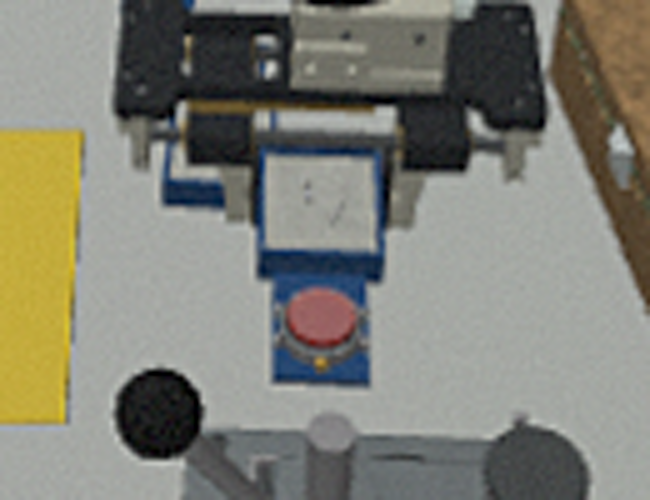

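```bash
python3 - <<'E'
from h import *
plan([(648.6,-77.5,102,-96.2),(634.8,-205.5,102,-96.2),(634.8,-205.5,91.5,-96.2)])
E
```

```text
[-0.0005, 0.0003, 0.0574] -0.0018 mm 46 deg 0.2 
[0.1609, -0.0001, 0.0] -0.0 mm 129 deg 0.0 
[-0.0, 0.0, 0.0131] -0.0 mm 10 deg 0.0
```

Request:
send_rows(deltas=[[[0,0,0.015],0],[[0,0,0.03],0],[[0,0,0.045],0],[[0,0,0.058],0],[[0,0,0.058],0]])

```text
clock: 7.12
tool_pos: [0.6463, -0.0744, 0.0994]
orientation: [179.7, -0.0, -96.1]
force: [-0.5, 0.1, -2.7]
opening: 0.0604
gripper_force: 30.0
```

Request:
send_rows(deltas=[[[0.04,0,0],0],[[0.08,0,0],0],[[0.12,0,0],0],[[0.15,0,0],0],[[0.161,0,0],0]])

```text
clock: 7.53
tool_pos: [0.634, -0.2058, 0.1028]
orientation: [180.0, -0.0, -96.2]
force: [0.4, 0.4, -3.2]
opening: 0.0598
gripper_force: 30.0
```

Request:
send_rows(deltas=[[[0,0,0],0],[[0,0,0],0],[[0,0,0],0],[[0,0,0],0],[[0,0,0],0]])

```text
clock: 7.95
tool_pos: [0.6349, -0.2022, 0.1029]
orientation: [-180.0, 0.0, -96.0]
force: [-0.1, 0.5, -2.8]
opening: 0.0593
gripper_force: 30.0
```

```bash
python3 - <<'E'
from h import *
st();plan([(634.8,-205.5,102,-96.2),(634.8,-205.5,91.5,-96.2)])
for n in ['top','side']:
    p=snap(n,n+'2.png')
    a=p['color'][(200 if n=='side' else 130):(380 if n=='side' else 250),200:400,::-1]; cv2.imwrite('pics/c2%s.png'%n,cv2.resize(a,None,fx=3.2,fy=3.2,interpolation=cv2.INTER_CUBIC))
E
```

```text
{'clock': 7.95, 'tool_pos': [0.635, -0.202, 0.103], 'orientation': [-179.993, 0.003, -96.048], 'force': [-0.114, 0.503, -2.794], 'opening': 0.059, 'gripper_force': 29.993, 'joint_pos': [-0.934, 29.1, -12.714, -0.003, -48.179, -5.112]}
[0.0042, -0.0003, 0.0011] 0.0017 mm 3 deg -0.2 
[-0.0, 0.0, 0.0131] -0.0 mm 10 deg 0.0
```

View pics/c2side.png

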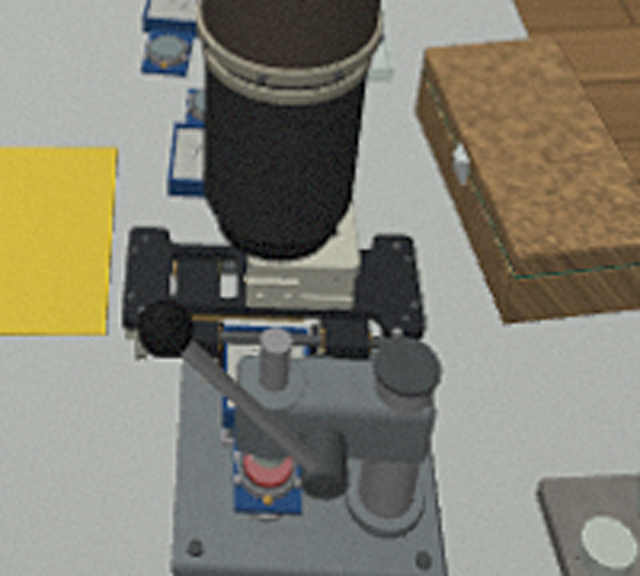

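Request:
send_rows(deltas=[[[0.0015,0,0],0],[[0.003,0,0],0],[[0.003,0,0.003],0],[[0.003,0,0.006],0],[[0.003,0,0.0075],0]])

```text
clock: 8.47
tool_pos: [0.6341, -0.2057, 0.0963]
orientation: [180.0, 0.0, -96.1]
force: [-0.4, -0.7, -3.4]
opening: 0.0597
gripper_force: 30.0
```

Request:
send_rows(deltas=[[[0,0,0.0015],0],[[0,0,0.003],0],[[0,0,0.0045],0],[[0,0,0.0055],0],[[0,0,0.0055],0]])

```text
clock: 8.88
tool_pos: [0.6343, -0.2057, 0.0922]
orientation: [180.0, 0.0, -96.1]
force: [0.0, -0.3, -2.0]
opening: 0.0595
gripper_force: 30.0
```

Request:
send_rows(deltas=[[[0,0,0.0007],0],[[0,0,0.0014],0],[[0,0,0.002],0],[[0,0,0.002],0],[[0,0,0.002],0]])

```text
clock: 9.3
tool_pos: [0.6344, -0.2057, 0.0909]
orientation: [-180.0, -0.0, -96.1]
force: [0.1, -1.3, -2.5]
opening: 0.0597
gripper_force: 30.0
```

Request:
send_rows(deltas=[[[0,0,0.0005],0],[[0,0,0.001],0],[[0,0,0.0015],0],[[0,0,0.0015],0],[[0,0,0.0015],0]])

```text
clock: 9.72
tool_pos: [0.6344, -0.2057, 0.0907]
orientation: [-180.0, -0.0, -96.1]
force: [-2.8, 1.9, 5.4]
opening: 0.0597
gripper_force: 30.0
```

Request:
send_rows(deltas=[[[0,0,0],0],[[0,0,0],0],[[0,0,0],0],[[0,0,0],0],[[0,0,0],0]], gripper=1)

```text
clock: 10.13
tool_pos: [0.6345, -0.2057, 0.0896]
orientation: [-180.0, -0.0, -96.1]
force: [-0.5, 0.1, -0.3]
opening: 0.0856
gripper_force: 0.0
```

Request:
send_rows(deltas=[[[0,0,0],0],[[0,0,0],0],[[0,0,-0.01],0],[[-0.01,0,-0.03],0],[[-0.02,0,-0.06],0]])

```text
clock: 10.55
tool_pos: [0.6348, -0.1898, 0.1364]
orientation: [179.8, -0.0, -96.2]
force: [0.0, 0.6, -0.5]
opening: 0.0873
gripper_force: 0.0
```

Request:
send_rows(deltas=[[[-0.04,0,-0.03],0],[[-0.08,0,-0.06],0],[[-0.12,0,-0.09],0],[[-0.15,0,-0.12],0],[[-0.15,0,-0.15],0]])

```text
clock: 10.97
tool_pos: [0.6493, -0.0666, 0.2598]
orientation: [-179.9, 0.0, -95.9]
force: [0.2, -1.7, 0.2]
opening: 0.0874
gripper_force: 0.0
```

```bash
python3 - <<'E'
from h import *
st()
for n in ['top','side']:
    p=snap(n)
    for q,s,c,a,r in trays(p): print(n,np.round([q[0]*1000,q[1]*1000,np.degrees(q[2])],1),round(s,3),np.round(c),a)
    if n=='side': red(p,.0425)
    a=p['color'][(270 if n=='side' else 140):(380 if n=='side' else 220),(230 if n=='side' else 300):(360 if n=='side' else 410),::-1]; cv2.imwrite('pics/c3%s.png'%n,cv2.resize(a,None,fx=5,fy=5,interpolation=cv2.INTER_CUBIC))
E
```

```text
{'clock': 10.967, 'tool_pos': [0.649, -0.067, 0.26], 'orientation': [-179.926, 0.04, -95.944], 'force': [0.178, -1.749, 0.232], 'opening': 0.087, 'gripper_force': 0.0, 'joint_pos': [11.224, 19.627, -4.996, -0.018, -65.295, -17.16]}
top [378.5 647.7 140.7] 0.239 [ 63. 253.] 3211.0
top [ 596.7  220.3 -102. ] 0.711 [195. 195.] 535.0
top [ 618.8 -240.8 -118.2] 0.575 [345. 185.] 1110.0
side [ 620.6 -234.    93.1] 0.194 [279. 353.] 272.0
side [616.2  62.8  81. ] 0.955 [264. 246.] 668.0
side [ 403.5  626.2 -142.9] 0.33 [203. 142.] 1055.0
red [282.9 350.3] 143.0 [ 624.8 -285.6   42.5]
```

View pics/c3side.png

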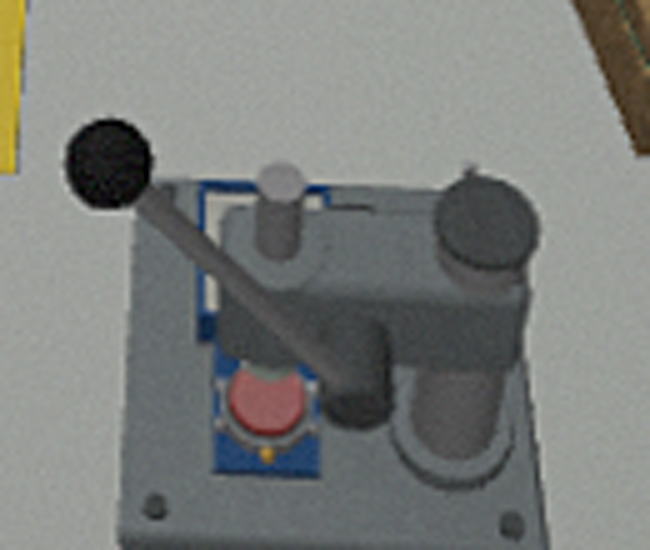

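```bash
python3 - <<'E'
from h import *
plan([(625,-120,370,-126),(590,-230,370,-156),(560.5,-319,360,-186),(560.5,-319,300,-186)])
E
```

```text
[0.0666, 0.0257, -0.1332] 0.3337 mm 121 deg -30.0 
[0.137, -0.0454, 0.0] 0.3333 mm 115 deg -30 
[0.0789, -0.0866, 0.0125] 0.3333 mm 94 deg -30 
[0.0, 0.0, 0.075] 0.0 mm 60 deg 0
```

Request:
send_rows(deltas=[[[0.015,0.006,-0.03],0.07],[[0.03,0.012,-0.06],0.14],[[0.045,0.018,-0.09],0.21],[[0.06,0.024,-0.12],0.28],[[0.0666,0.0257,-0.133],0.3337]])

```text
clock: 11.48
tool_pos: [0.6225, -0.1229, 0.3682]
orientation: [-179.8, 0.1, -126.5]
force: [1.1, 0.5, 0.9]
opening: 0.0878
gripper_force: 0.0
```

Request:
send_rows(deltas=[[[0.03,-0.01,0],0.07],[[0.06,-0.02,0],0.14],[[0.09,-0.03,0],0.21],[[0.12,-0.04,0],0.28],[[0.137,-0.0454,0],0.3333]])

```text
clock: 11.9
tool_pos: [0.5861, -0.2334, 0.3643]
orientation: [-180.0, -0.0, -156.6]
force: [0.7, 0.3, -0.6]
opening: 0.0875
gripper_force: 0.0
```

Request:
send_rows(deltas=[[[0.016,-0.017,0],0.07],[[0.032,-0.034,0],0.14],[[0.048,-0.051,0.005],0.21],[[0.064,-0.068,0.01],0.28],[[0.079,-0.0866,0.0125],0.3333]])

```text
clock: 12.32
tool_pos: [0.5566, -0.321, 0.3538]
orientation: [180.0, -0.0, 173.5]
force: [1.2, -0.1, 0.8]
opening: 0.0879
gripper_force: 0.0
```

Request:
send_rows(deltas=[[[0,0,0],0],[[0,0,0],0],[[0,0,0],0],[[0,0,0],0],[[0,0,0],0]])

```text
clock: 12.73
tool_pos: [0.5579, -0.3194, 0.3543]
orientation: [180.0, 0.0, 173.9]
force: [-0.4, -0.2, 0.5]
opening: 0.0875
gripper_force: 0.0
```

```bash
python3 - <<'E'
from h import *
st();plan([(560.5,-319,300,-186)])
E
```

```text
{'clock': 12.733, 'tool_pos': [0.558, -0.319, 0.354], 'orientation': [179.999, 0.017, 173.935], 'force': [-0.397, -0.244, 0.453], 'opening': 0.088, 'gripper_force': 0.0, 'joint_pos': [-12.434, 15.758, 1.896, -0.003, -76.122, -83.63]}
[-0.0032, 0.0008, 0.0678] -0.0007 mm 54 deg 0.1
```

Request:
send_rows(deltas=[[[-0.003,0.001,0.02],0],[[-0.003,0.001,0.04],0],[[-0.003,0.001,0.06],0],[[-0.003,0.001,0.068],0],[[-0.003,0.001,0.068],0]])

```text
clock: 13.15
tool_pos: [0.5597, -0.3187, 0.298]
orientation: [180.0, -0.2, 173.9]
force: [-0.6, 0.9, -0.5]
opening: 0.0875
gripper_force: 0.0
```

Request:
send_rows(deltas=[[[0,0,0],0],[[0,0,0],0],[[0,0,0],0],[[0,0,0],0],[[0,0,0],0]], gripper=0.15)

```text
clock: 13.57
tool_pos: [0.5602, -0.3196, 0.3003]
orientation: [-180.0, 0.1, 173.8]
force: [-0.3, 0.4, 1.0]
opening: 0.0593
gripper_force: 0.0
```

Request:
send_rows(deltas=[[[0,0,0],0],[[0,0,0],0],[[0,0,0],0],[[0,0,0],0],[[0,0,0],0]])

```text
clock: 13.98
tool_pos: [0.5601, -0.3191, 0.2996]
orientation: [180.0, -0.0, 173.8]
force: [-1.0, 2.0, 1.7]
opening: 0.0285
gripper_force: 30.0
```

```bash
cat >> h.py <<'E'
PV=None
def arc(ths,g=None,psi=-6.2,th0=0.0):
    "ball grasp positions on the lever arc starting at current TCP (lever angle th0)"
    o=ctrl.get_obs(); t=np.array(o['tool_pos'])*1000; y=o['orientation'][2]; a=np.radians(psi)
    f=lambda th:np.array([-160*np.cos(np.radians(55)-th)*np.cos(a),-160*np.cos(np.radians(55)-th)*np.sin(a),160*np.sin(np.radians(55)-th)])
    plan([(*(t+f(th)-f(th0)),y) for th in ths])
E
python3 - <<'E'
from h import *
st();arc([.2,.4,.6,.75,.85])
E
```

```text
{'clock': 13.983, 'tool_pos': [0.56, -0.319, 0.3], 'orientation': [179.955, -0.003, 173.841], 'force': [-1.03, 2.046, 1.676], 'opening': 0.029, 'gripper_force': 30.01, 'joint_pos': [-12.385, 17.476, -2.774, -0.047, -69.759, -83.758]}
[0.0303, 0.0, 0.0261] -0.0 mm 32 deg 0.0 
[0.0245, 0.0, 0.0315] -0.0 mm 32 deg 0.0 
[0.0177, 0.0, 0.0358] -0.0 mm 32 deg 0.0 
[0.0084, 0.0, 0.0288] -0.0 mm 24 deg 0.0 
[0.0032, 0.0, 0.0197] -0.0 mm 16 deg 0.0
```

Request:
send_rows(deltas=[[[0.0065,0,0.005],0],[[0.0128,0,0.0102],0],[[0.0188,0,0.0155],0],[[0.0247,0,0.0208],0],[[0.0303,0,0.0261],0]])

```text
clock: 14.4
tool_pos: [0.5361, -0.3164, 0.2788]
orientation: [180.0, 0.1, 173.9]
force: [1.6, 4.9, 2.4]
opening: 0.0283
gripper_force: 30.0
```

Request:
send_rows(deltas=[[[0.0053,0,0.006],0],[[0.0104,0,0.0123],0],[[0.0153,0,0.0186],0],[[0.02,0,0.025],0],[[0.0245,0,0.0315],0]])

```text
clock: 14.82
tool_pos: [0.5165, -0.3141, 0.2534]
orientation: [180.0, 0.1, 173.9]
force: [1.5, 6.1, 2.6]
opening: 0.0286
gripper_force: 30.0
```

```bash
python3 - <<'E'
from h import *
st();arc([.6,.75,.85],th0=.4)
E
```

```text
{'clock': 14.817, 'tool_pos': [0.516, -0.314, 0.253], 'orientation': [179.951, 0.06, 173.853], 'force': [1.511, 6.076, 2.605], 'opening': 0.029, 'gripper_force': 30.0, 'joint_pos': [-12.841, 15.53, -11.739, -0.063, -62.676, -83.277]}
[0.0177, 0.0, 0.0358] -0.0 mm 32 deg 0.0 
[0.0084, 0.0, 0.0288] -0.0 mm 24 deg 0.0 
[0.0032, 0.0, 0.0197] -0.0 mm 16 deg 0.0
```

Request:
send_rows(deltas=[[[0.004,0.0003,0.007],0],[[0.0077,0.0005,0.014],0],[[0.0113,0.0008,0.0212],0],[[0.0147,0.001,0.0285],0],[[0.0177,0.001,0.0358],0]])

```text
clock: 15.23
tool_pos: [0.5022, -0.3124, 0.2244]
orientation: [180.0, 0.0, 173.8]
force: [-0.5, 4.5, 3.0]
opening: 0.0286
gripper_force: 30.0
```

Request:
send_rows(deltas=[[[0.0019,0,0.0057],0],[[0.0037,0,0.0114],0],[[0.0054,0.0003,0.0172],0],[[0.0069,0.0006,0.023],0],[[0.0084,0.0006,0.0288],0]])

```text
clock: 15.65
tool_pos: [0.4956, -0.3115, 0.2014]
orientation: [-180.0, -0.0, 173.8]
force: [-1.1, 2.5, 3.5]
opening: 0.0284
gripper_force: 30.0
```

Request:
send_rows(deltas=[[[0.0009,0,0.005],0],[[0.0017,0,0.01],0],[[0.0025,0,0.015],0],[[0.0032,0,0.0197],0],[[0.0032,0,0.0197],0]])

```text
clock: 16.07
tool_pos: [0.4931, -0.3112, 0.1853]
orientation: [-180.0, -0.0, 173.8]
force: [-2.7, 1.5, 3.4]
opening: 0.0284
gripper_force: 30.0
```

```bash
python3 - <<'E'
from h import *
st();arc([.89,.93,.96,.985,1.0],th0=.85)
a=np.radians(-6.2)
E
```

```text
{'clock': 16.067, 'tool_pos': [0.493, -0.311, 0.185], 'orientation': [-179.993, -0.045, 173.838], 'force': [-2.681, 1.487, 3.409], 'opening': 0.028, 'gripper_force': 30.001, 'joint_pos': [-13.046, 17.219, -19.275, 0.015, -53.55, -83.126]}
[0.0007, 0.0, 0.008] -0.0 mm 6 deg 0.0 
[0.0004, 0.0, 0.008] -0.0 mm 6 deg 0.0 
[0.0001, 0.0, 0.006] -0.0 mm 5 deg 0.0 
[-0.0001, -0.0, 0.005] -0.0 mm 4 deg 0.0 
[-0.0001, -0.0, 0.003] -0.0 mm 2 deg 0.0
```

Request:
send_rows(deltas=[[[0.0003,0,0.002],0],[[0.0005,0,0.004],0],[[0.0007,0,0.006],0],[[0.0007,0,0.008],0],[[0.0007,0,0.008],0]])

```text
clock: 16.48
tool_pos: [0.4926, -0.3111, 0.1794]
orientation: [-180.0, -0.0, 173.8]
force: [-4.3, -0.8, 2.5]
opening: 0.0283
gripper_force: 30.0
```

Request:
send_rows(deltas=[[[0,0,0.002],0],[[0,0,0.004],0],[[0.0003,0,0.006],0],[[0.0004,0,0.008],0],[[0.0004,0,0.008],0]])

```text
clock: 16.9
tool_pos: [0.4923, -0.3111, 0.1733]
orientation: [-180.0, -0.0, 173.8]
force: [-5.6, -1.0, 6.8]
opening: 0.0284
gripper_force: 30.0
```

Request:
send_rows(deltas=[[[0,0,0.001],0],[[0,0,0.002],0],[[0,0,0.004],0],[[0,0,0.005],0],[[0,0,0.005],0]])

```text
clock: 17.32
tool_pos: [0.4923, -0.311, 0.1695]
orientation: [-180.0, -0.0, 173.8]
force: [-5.2, -0.5, 6.4]
opening: 0.0281
gripper_force: 30.0
```

Request:
send_rows(deltas=[[[0,0,0.001],0],[[0,0,0.002],0],[[0,0,0.003],0],[[0,0,0.004],0],[[0,0,0.004],0]])

```text
clock: 17.73
tool_pos: [0.4923, -0.3111, 0.1663]
orientation: [-180.0, -0.0, 173.9]
force: [-5.6, -1.3, 6.1]
opening: 0.0285
gripper_force: 30.0
```

Request:
send_rows(deltas=[[[0,0,0.001],0],[[0,0,0.002],0],[[0,0,0.003],0],[[0,0,0.003],0],[[0,0,0.003],0]])

```text
clock: 18.15
tool_pos: [0.4924, -0.3111, 0.1639]
orientation: [-180.0, -0.0, 173.9]
force: [-4.7, -0.3, 6.3]
opening: 0.0286
gripper_force: 30.0
```

Request:
send_rows(deltas=[[[0,0,0.001],0],[[0,0,0.002],0],[[0,0,0.002],0],[[0,0,0.002],0],[[0,0,0.002],0]])

```text
clock: 18.57
tool_pos: [0.4924, -0.3111, 0.1624]
orientation: [-180.0, 0.0, 173.9]
force: [-4.0, -1.2, 5.7]
opening: 0.0283
gripper_force: 30.0
```

Request:
send_rows(deltas=[[[0,0,0.001],0],[[0,0,0.0015],0],[[0,0,0.0015],0],[[0,0,0.0015],0],[[0,0,0.0015],0]])

```text
clock: 18.98
tool_pos: [0.4925, -0.3111, 0.1612]
orientation: [-180.0, 0.0, 173.9]
force: [-5.6, 0.2, 6.2]
opening: 0.0283
gripper_force: 30.0
```

Request:
send_rows(deltas=[[[0,0,0.0005],0],[[0,0,0.001],0],[[0,0,0.001],0],[[0,0,0.001],0],[[0,0,0.001],0]])

```text
clock: 19.4
tool_pos: [0.4925, -0.3111, 0.1605]
orientation: [-180.0, 0.0, 173.8]
force: [-5.3, -0.0, 6.2]
opening: 0.0282
gripper_force: 30.0
```

Request:
send_rows(deltas=[[[0,0,0.0005],0],[[0,0,0.001],0],[[0,0,0.001],0],[[0,0,0.001],0],[[0,0,0.001],0]])

```text
clock: 19.82
tool_pos: [0.4925, -0.3111, 0.1596]
orientation: [-180.0, 0.0, 173.8]
force: [-4.8, -1.1, 6.7]
opening: 0.0283
gripper_force: 30.0
```

Request:
send_rows(deltas=[[[0,0,0.0005],0],[[0,0,0.001],0],[[0,0,0.001],0],[[0,0,0.001],0],[[0,0,0.001],0]])

```text
clock: 20.23
tool_pos: [0.4925, -0.3111, 0.1588]
orientation: [-180.0, 0.0, 173.9]
force: [-4.7, -0.5, 6.2]
opening: 0.0286
gripper_force: 30.0
```

Request:
send_rows(deltas=[[[0,0,0.0005],0],[[0,0,0.001],0],[[0,0,0.001],0],[[0,0,0.001],0],[[0,0,0.001],0]])

```text
clock: 20.65
tool_pos: [0.4926, -0.3111, 0.1581]
orientation: [-180.0, 0.0, 173.9]
force: [-4.9, 0.5, 6.0]
opening: 0.0287
gripper_force: 30.0
```

Request:
send_rows(deltas=[[[0,0,0.0005],0],[[0,0,0.0008],0],[[0,0,0.0008],0],[[0,0,0.0008],0],[[0,0,0.0008],0]])

```text
clock: 21.07
tool_pos: [0.4926, -0.3111, 0.1575]
orientation: [-180.0, 0.0, 173.8]
force: [-4.7, 0.5, 6.0]
opening: 0.0284
gripper_force: 30.0
```

Request:
send_rows(deltas=[[[0,0,0.0005],0],[[0,0,0.0008],0],[[0,0,0.0008],0],[[0,0,0.0008],0],[[0,0,0.0008],0]])

```text
clock: 21.48
tool_pos: [0.4927, -0.3111, 0.1568]
orientation: [-180.0, 0.0, 173.9]
force: [-5.0, -0.7, 5.6]
opening: 0.0282
gripper_force: 30.0
```

Request:
send_rows(deltas=[[[0,0,0.0005],0],[[0,0,0.0008],0],[[0,0,0.0008],0],[[0,0,0.0008],0],[[0,0,0.0008],0]])

```text
clock: 21.9
tool_pos: [0.4927, -0.3111, 0.1563]
orientation: [-180.0, 0.0, 173.9]
force: [-3.6, -0.1, 7.3]
opening: 0.0285
gripper_force: 30.0
```

Request:
send_rows(deltas=[[[0,0,0.0005],0],[[0,0,0.0008],0],[[0,0,0.0008],0],[[0,0,0.0008],0],[[0,0,0.0008],0]])

```text
clock: 22.32
tool_pos: [0.4928, -0.3111, 0.1559]
orientation: [-180.0, 0.1, 173.9]
force: [-5.1, -0.0, 9.6]
opening: 0.0284
gripper_force: 30.0
```

```bash
python3 - <<'E'
from h import *
arc([.85,.6,.4,.2,0.0],th0=1.03)
E
```

```text
[-0.0007, -0.0, -0.0359] -0.0 mm 29 deg 0.0 
[-0.0116, -0.0, -0.0485] -0.0 mm 40 deg 0.0 
[-0.0177, -0.0, -0.0358] -0.0 mm 32 deg 0.0 
[-0.0245, -0.0, -0.0315] -0.0 mm 32 deg 0.0 
[-0.0303, -0.0, -0.0261] -0.0 mm 32 deg 0.0
```

Request:
send_rows(deltas=[[[0,0,-0.007],0],[[0,0,-0.014],0],[[0,0,-0.021],0],[[0,0,-0.029],0],[[-0.0007,0,-0.036],0]])

```text
clock: 22.73
tool_pos: [0.4933, -0.3111, 0.1848]
orientation: [-180.0, 0.0, 173.8]
force: [-2.2, -3.3, 1.5]
opening: 0.0283
gripper_force: 30.0
```

Request:
send_rows(deltas=[[[-0.0016,0,-0.01],0],[[-0.0035,0,-0.02],0],[[-0.006,0,-0.03],0],[[-0.0085,-0.0003,-0.0395],0],[[-0.0116,-0.0006,-0.0485],0]])

```text
clock: 23.15
tool_pos: [0.503, -0.3123, 0.2238]
orientation: [180.0, 0.1, 173.8]
force: [1.1, 0.0, 0.0]
opening: 0.0287
gripper_force: 30.0
```

Request:
send_rows(deltas=[[[-0.003,0,-0.0075],0],[[-0.0064,0,-0.0148],0],[[-0.01,-0.0003,-0.022],0],[[-0.0138,-0.0006,-0.029],0],[[-0.0177,-0.001,-0.0358],0]])

```text
clock: 23.57
tool_pos: [0.5167, -0.3142, 0.2516]
orientation: [179.9, 0.0, 173.8]
force: [2.6, 5.2, -0.7]
opening: 0.0287
gripper_force: 30.0
```

Request:
send_rows(deltas=[[[-0.0045,0,-0.0065],0],[[-0.0092,0,-0.013],0],[[-0.0141,0,-0.0193],0],[[-0.0192,0,-0.0255],0],[[-0.0245,0,-0.0315],0]])

```text
clock: 23.98
tool_pos: [0.5361, -0.3164, 0.2767]
orientation: [179.9, -0.0, 173.9]
force: [2.6, 4.1, -1.1]
opening: 0.0284
gripper_force: 30.0
```

Request:
send_rows(deltas=[[[-0.0057,0,-0.0054],0],[[-0.0115,0,-0.0107],0],[[-0.0175,0,-0.016],0],[[-0.0238,0,-0.0212],0],[[-0.0303,0,-0.0261],0]])

```text
clock: 24.4
tool_pos: [0.5603, -0.3192, 0.2976]
orientation: [180.0, -0.0, 173.8]
force: [2.7, 4.8, -1.1]
opening: 0.0283
gripper_force: 30.0
```

Request:
send_rows(deltas=[[[0,0,0],0],[[0,0,0],0],[[0,0,0],0],[[0,0,0],0],[[0,0,0],0]], gripper=1)

```text
clock: 24.82
tool_pos: [0.5595, -0.3199, 0.2975]
orientation: [-180.0, -0.0, 173.8]
force: [0.4, -0.0, -0.8]
opening: 0.0562
gripper_force: 0.0
```

Request:
send_rows(deltas=[[[0,0,0],0],[[0,0,-0.02],0],[[0,0,-0.04],0],[[0,0,-0.06],0],[[0,0,-0.075],0]])

```text
clock: 25.23
tool_pos: [0.5598, -0.3198, 0.359]
orientation: [-180.0, 0.1, 173.8]
force: [0.1, -0.2, 0.2]
opening: 0.086
gripper_force: 0.0
```

```bash
python3 - <<'E'
from h import *
plan([(590,-230,370,-156),(625,-120,370,-126),(649,-67,260,-96.1),(636.5,-187,140,-96.1),(634.6,-205.7,90.5,-96.1)])
p=snap('side'); red(p,.0425)
for q,s,c,a,r in trays(p): print(np.round([q[0]*1000,q[1]*1000,np.degrees(q[2])],1),round(s,3),np.round(c),a)
E
```

```text
[-0.0255, 0.1156, -0.0137] -0.3351 mm 95 deg 30.2 
[-0.0959, 0.1078, 0.0] -0.3333 mm 115 deg 30 
[-0.0712, 0.0147, 0.1375] -0.3322 mm 124 deg 29.9 
[0.1508, -0.0004, 0.15] -0.0 mm 170 deg 0.0 
[0.0235, -0.0001, 0.0619] -0.0 mm 53 deg 0.0 
red [299.7 120.8] 93.0 [824.6 743.3  42.5]
[ 621.3 -233.    87.8] 0.39 [281. 352.] 538.0
[ 384.2  635.5 -124.5] 0.489 [194. 143.] 686.0
```

Request:
send_rows(deltas=[[[-0.006,0.03,-0.004],-0.07],[[-0.012,0.06,-0.008],-0.14],[[-0.018,0.09,-0.012],-0.21],[[-0.025,0.11,-0.014],-0.28],[[-0.0255,0.1156,-0.0137],-0.335]])

```text
clock: 25.7
tool_pos: [0.5909, -0.2277, 0.3686]
orientation: [-180.0, 0.0, -155.6]
force: [-0.1, -0.1, -0.1]
opening: 0.0876
gripper_force: 0.0
```

Request:
send_rows(deltas=[[[-0.02,0.022,0],-0.07],[[-0.04,0.044,0],-0.14],[[-0.06,0.066,0],-0.21],[[-0.08,0.088,0],-0.28],[[-0.096,0.108,0],-0.333]])

```text
clock: 26.12
tool_pos: [0.6253, -0.1182, 0.368]
orientation: [180.0, -0.0, -125.7]
force: [-0.5, 0.4, -0.1]
opening: 0.0873
gripper_force: 0.0
```

Request:
send_rows(deltas=[[[-0.015,0.003,0.03],-0.07],[[-0.03,0.006,0.06],-0.14],[[-0.045,0.009,0.09],-0.21],[[-0.06,0.012,0.12],-0.28],[[-0.071,0.0147,0.1375],-0.332]])

```text
clock: 26.53
tool_pos: [0.6481, -0.0658, 0.2552]
orientation: [179.8, -0.0, -95.8]
force: [0.2, -0.2, -0.9]
opening: 0.0879
gripper_force: 0.0
```

Request:
send_rows(deltas=[[[0,0,0],0],[[0,0,0],0],[[0,0,0],0],[[0,0,0],0],[[0,0,0],0]])

```text
clock: 26.95
tool_pos: [0.6492, -0.0673, 0.2599]
orientation: [-179.9, 0.0, -96.3]
force: [0.6, -0.4, -0.5]
opening: 0.0875
gripper_force: 0.0
```

```bash
python3 - <<'E'
from h import *
st(); plan([(636.5,-187,140,-96.1),(634.6,-205.7,90.5,-96.1)])
p=snap('side')
for q,s,c,a,r in trays(p): print(np.round([q[0]*1000,q[1]*1000,np.degrees(q[2])],1),round(s,3),np.round(c),a)
a=p['color'][150:384,190:390,::-1]; cv2.imwrite('pics/c4.png',cv2.resize(a,None,fx=2.5,fy=2.5,interpolation=cv2.INTER_CUBIC))
E
```

```text
{'clock': 26.95, 'tool_pos': [0.649, -0.067, 0.26], 'orientation': [-179.875, 0.026, -96.256], 'force': [0.572, -0.435, -0.546], 'opening': 0.088, 'gripper_force': 0.0, 'joint_pos': [11.181, 19.592, -5.045, 0.014, -65.236, -17.443]}
[0.1505, -0.0005, 0.1499] -0.0017 mm 170 deg 0.2 
[0.0235, -0.0001, 0.0619] -0.0 mm 53 deg 0.0 
[ 623.4 -231.7   85.9] 0.242 [279. 352.] 331.0
[616.6  63.2  80.8] 0.843 [264. 247.] 592.0
[ 426.3  624.  -151.8] 0.327 [203. 142.] 1054.0
```

View pics/c4.png

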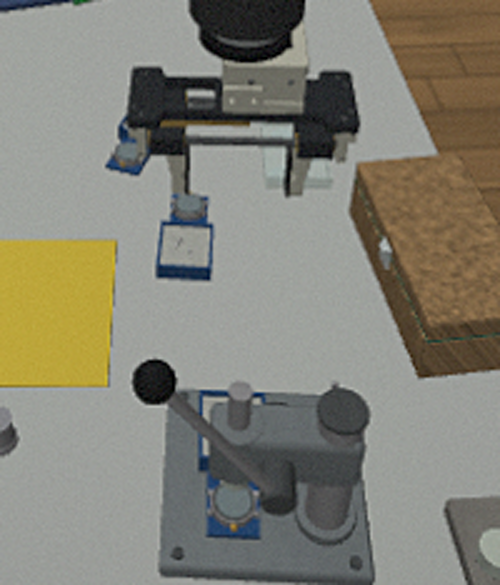

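Request:
send_rows(deltas=[[[0.035,0,0.03],0],[[0.07,0,0.06],0],[[0.105,0,0.09],0],[[0.14,0,0.12],0],[[0.1505,-0.0005,0.15],0]])

```text
clock: 27.42
tool_pos: [0.6358, -0.1899, 0.1382]
orientation: [-179.9, -0.0, -96.3]
force: [0.4, 0.9, 0.9]
opening: 0.0876
gripper_force: 0.0
```

Request:
send_rows(deltas=[[[0.012,0,0.015],0],[[0.0235,0,0.03],0],[[0.0235,0,0.045],0],[[0.0235,0,0.062],0],[[0.0235,0,0.062],0]])

```text
clock: 27.83
tool_pos: [0.6336, -0.2047, 0.0868]
orientation: [179.9, 0.0, -96.2]
force: [-1.2, 0.2, -0.9]
opening: 0.0876
gripper_force: 0.0
```

Request:
send_rows(deltas=[[[0,0,0],0],[[0,0,0],0],[[0,0,0],0],[[0,0,0],0],[[0,0,0],0]], gripper=0)

```text
clock: 28.25
tool_pos: [0.6347, -0.2049, 0.0897]
orientation: [-179.9, 0.0, -96.1]
force: [-3.3, 1.2, 4.5]
opening: 0.06
gripper_force: 8.8
```

Request:
send_rows(deltas=[[[0,0,0],0],[[0,0,0],0],[[0,0,0],0],[[0,0,0],0],[[0,0,0],0]])

```text
clock: 28.67
tool_pos: [0.6347, -0.205, 0.0897]
orientation: [-179.9, 0.0, -96.1]
force: [-1.5, 2.9, 5.7]
opening: 0.0598
gripper_force: 30.0
```

```bash
python3 - <<'E'
from h import *
plan([(634.7,-205,102,-96.1),(648.4,-77,102,-96.1),(600,-50,150,-94.3),(459.5,-22.2,120,-94.3),(459.5,-22.2,76,-94.3)])
E
```

```text
[0.0, 0.0, -0.0153] -0.0005 mm 12 deg 0.0 
[-0.1609, -0.0, 0.0] -0.0 mm 129 deg 0.0 
[-0.0271, 0.0637, -0.06] -0.02 mm 73 deg 1.8 
[-0.0215, 0.1777, 0.0375] -0.0 mm 146 deg 0.0 
[-0.0, 0.0, 0.055] -0.0 mm 44 deg 0.0
```

Request:
send_rows(deltas=[[[0,0,-0.004],0],[[0,0,-0.008],0],[[0,0,-0.012],0],[[0,0,-0.015],0],[[0,0,-0.015],0]])

```text
clock: 29.08
tool_pos: [0.6345, -0.2053, 0.1013]
orientation: [-180.0, -0.0, -96.2]
force: [0.3, -0.6, -2.4]
opening: 0.0595
gripper_force: 30.0
```

Request:
send_rows(deltas=[[[-0.03,0,0],0],[[-0.07,0,0],0],[[-0.11,0,0],0],[[-0.15,0,0],0],[[-0.16,0,0],0]])

```text
clock: 29.5
tool_pos: [0.6487, -0.0741, 0.1008]
orientation: [-180.0, 0.0, -96.0]
force: [0.1, -0.8, -2.0]
opening: 0.0598
gripper_force: 30.0
```

Request:
send_rows(deltas=[[[-0.006,0.015,-0.015],0],[[-0.012,0.03,-0.03],-0.005],[[-0.018,0.045,-0.045],-0.01],[[-0.024,0.06,-0.06],-0.02],[[-0.027,0.064,-0.06],-0.02]])

```text
clock: 29.92
tool_pos: [0.5992, -0.0505, 0.1512]
orientation: [-179.8, 0.0, -94.3]
force: [-0.1, 0.9, -2.8]
opening: 0.0596
gripper_force: 30.0
```

Request:
send_rows(deltas=[[[-0.005,0.045,0.01],0],[[-0.01,0.09,0.02],0],[[-0.016,0.13,0.03],0],[[-0.0215,0.17,0.0375],0],[[-0.0215,0.178,0.0375],0]])

```text
clock: 30.33
tool_pos: [0.4528, -0.0237, 0.117]
orientation: [179.7, -0.1, -94.5]
force: [-1.8, 0.3, -3.7]
opening: 0.0598
gripper_force: 30.0
```

Request:
send_rows(deltas=[[[0,0,0],0],[[0,0,0],0],[[0,0,0.01],0],[[0,0,0.02],0],[[0,0,0.02],0]])

```text
clock: 30.75
tool_pos: [0.4585, -0.0233, 0.1009]
orientation: [179.9, -0.0, -94.4]
force: [-0.7, 0.4, -3.2]
opening: 0.0596
gripper_force: 30.0
```

```bash
python3 - <<'E'
from h import *
st(); plan([(459.5,-22.2,76,-94.3),(459.5,-22.2,73.7,-94.3)])
E
```

```text
{'clock': 30.75, 'tool_pos': [0.459, -0.023, 0.101], 'orientation': [179.861, -0.047, -94.423], 'force': [-0.693, 0.376, -3.213], 'opening': 0.06, 'gripper_force': 29.993, 'joint_pos': [21.766, 13.412, -39.659, -0.031, -37.075, -26.164]}
[-0.0015, -0.0011, 0.0311] -0.0014 mm 25 deg 0.1 
[-0.0, 0.0, 0.0029] -0.0 mm 2 deg 0.0
```

Request:
send_rows(deltas=[[[0,0,0.008],0],[[0,0,0.016],0],[[0,0,0.024],0],[[0,0,0.03],0],[[0,0,0.03],0]])

```text
clock: 31.17
tool_pos: [0.4582, -0.0232, 0.0776]
orientation: [179.9, -0.0, -94.4]
force: [-0.4, -0.1, -3.4]
opening: 0.0597
gripper_force: 30.0
```

Request:
send_rows(deltas=[[[0,0,0.001],0],[[0,0,0.002],0],[[0,0,0.003],0],[[0,0,0.0035],0],[[0,0,0.0035],0]])

```text
clock: 31.58
tool_pos: [0.4589, -0.0229, 0.0762]
orientation: [-180.0, 0.0, -94.4]
force: [-0.4, -0.3, -2.6]
opening: 0.0595
gripper_force: 30.0
```

Request:
send_rows(deltas=[[[0,0,0.0005],0],[[0,0,0.001],0],[[0,0,0.001],0],[[0,0,0.001],0],[[0,0,0.001],0]])

```text
clock: 32.0
tool_pos: [0.4589, -0.0229, 0.0753]
orientation: [-180.0, 0.0, -94.4]
force: [-0.7, -0.5, -2.9]
opening: 0.0599
gripper_force: 30.0
```

Request:
send_rows(deltas=[[[0,0,0.001],0],[[0,0,0.0015],0],[[0,0,0.002],0],[[0,0,0.002],0],[[0,0,0.002],0]])

```text
clock: 32.42
tool_pos: [0.4588, -0.0229, 0.0737]
orientation: [-180.0, 0.0, -94.4]
force: [-1.1, 0.7, -0.0]
opening: 0.06
gripper_force: 30.0
```

Request:
send_rows(deltas=[[[0,0,0],0],[[0,0,0],0],[[0,0,0],0],[[0,0,0],0],[[0,0,0],0]], gripper=1)

```text
clock: 32.83
tool_pos: [0.459, -0.023, 0.0737]
orientation: [-180.0, 0.0, -94.4]
force: [-0.9, -0.4, 0.0]
opening: 0.0854
gripper_force: 0.0
```

Request:
send_rows(deltas=[[[0,0,0],0],[[0,0,0],0],[[0,0,-0.02],0],[[0,0,-0.05],0],[[0,0,-0.09],0]])

```text
clock: 33.25
tool_pos: [0.4575, -0.0234, 0.1449]
orientation: [179.8, -0.1, -94.4]
force: [0.5, -0.1, -0.9]
opening: 0.0878
gripper_force: 0.0
```

```bash
python3 - <<'E'
from h import *
st(); plan([(540,60,200,-96),(611,45,160,-98)])
for n in ['top','side']:
  p=snap(n)
  for z in [0,.003]:
   for q,s,c,a,r in trays(p,z): 
    if s>.5: print(n,z,np.round([q[0]*1000,q[1]*1000,np.degrees(q[2])],1),round(s,3),np.round(c),a)
E
```

```text
{'clock': 33.25, 'tool_pos': [0.458, -0.023, 0.145], 'orientation': [179.759, -0.098, -94.379], 'force': [0.523, -0.098, -0.908], 'opening': 0.088, 'gripper_force': 0.0, 'joint_pos': [21.81, 9.3, -36.994, -0.026, -43.966, -26.169]}
[-0.1118, -0.0949, -0.0689] 0.018 mm 130 deg -1.6 
[0.0094, -0.0902, 0.05] 0.0222 mm 83 deg -2 
top 0 [ 572.4  238.5 -114.2] 0.958 [195. 203.] 727.0
top 0 [616.9  61.9  82.5] 0.958 [255. 189.] 730.0
top 0.003 [ 571.9  238.5 -115. ] 0.959 [195. 203.] 727.0
top 0.003 [616.6  61.9  82.3] 0.959 [255. 189.] 730.0
side 0 [454.5 -56.5 -94.2] 0.943 [206. 277.] 899.0
side 0 [616.2  62.9  81.1] 0.871 [264. 247.] 610.0
side 0 [ 572.4  241.2 -113.8] 0.743 [249. 200.] 412.0
side 0 [501.5 662.8  92.3] 0.774 [224. 141.] 243.0
side 0 [-396.2 1005.7  -79.2] 0.521 [ 30. 105.] 402.0
side 0.003 [455.  -59.7 -94.7] 0.936 [206. 277.] 899.0
side 0.003 [616.2  60.3  81.1] 0.869 [264. 247.] 610.0
side 0.003 [ 573.8  237.4 -113.1] 0.732 [249. 200.] 412.0
side 0.003 [502.  657.7  92. ] 0.772 [224. 141.] 243.0
side 0.003 [-392.4  998.6  -76. ] 0.526 [ 30. 105.] 402.0
```

```bash
python3 - <<'E'
from h import *
plan([(550,20,190,-97),(613,37.2,130,-98.2),(613,37.2,69,-98.2)])
E
```

```text
[-0.061, -0.1066, -0.0503] 0.0301 mm 106 deg -2.7 
[-0.0309, -0.0755, 0.075] 0.0133 mm 89 deg -1.2 
[-0.0, 0.0, 0.0762] -0.0 mm 61 deg 0.0
```

Request:
send_rows(deltas=[[[-0.015,-0.025,-0.02],0.01],[[-0.03,-0.05,-0.04],0.015],[[-0.045,-0.075,-0.05],0.02],[[-0.06,-0.1,-0.05],0.03],[[-0.061,-0.1066,-0.05],0.03]])

```text
clock: 33.77
tool_pos: [0.5508, 0.0208, 0.1861]
orientation: [-179.8, 0.1, -97.0]
force: [0.7, -0.1, 0.3]
opening: 0.0875
gripper_force: 0.0
```

Request:
send_rows(deltas=[[[-0.01,-0.02,0.02],0.005],[[-0.02,-0.05,0.04],0.01],[[-0.031,-0.0755,0.06],0.0133],[[-0.031,-0.0755,0.075],0.0133],[[-0.031,-0.0755,0.075],0.0133]])

```text
clock: 34.18
tool_pos: [0.6094, 0.036, 0.1218]
orientation: [179.7, -0.1, -98.3]
force: [-1.1, 0.3, 0.6]
opening: 0.0877
gripper_force: 0.0
```

Request:
send_rows(deltas=[[[0,0,0],0],[[0,0,0],0],[[0,0,0],0],[[0,0,0],0],[[0,0,0],0]])

```text
clock: 34.6
tool_pos: [0.6107, 0.0365, 0.1267]
orientation: [-179.9, 0.0, -98.2]
force: [-0.1, 0.0, -0.7]
opening: 0.0878
gripper_force: 0.0
```

```bash
python3 - <<'E'
from h import *
st(); plan([(613,37.2,69,-98.2)])
p=snap('side')
for q,s,c,a,r in trays(p): 
    if s>.5: print(np.round([q[0]*1000,q[1]*1000,np.degrees(q[2])],1),round(s,3),np.round(c),a)
E
```

```text
{'clock': 34.6, 'tool_pos': [0.611, 0.036, 0.127], 'orientation': [-179.917, 0.047, -98.25], 'force': [-0.126, 0.018, -0.725], 'opening': 0.088, 'gripper_force': 0.0, 'joint_pos': [21.69, 23.276, -19.069, 0.001, -47.559, -29.94]}
[-0.0013, -0.0028, 0.0721] -0.0006 mm 58 deg 0.0 
[454.5 -56.5 -94.2] 0.943 [206. 277.] 899.0
[616.4  63.2  81. ] 0.87 [264. 247.] 610.0
```

Request:
send_rows(deltas=[[[-0.001,-0.003,0.018],0],[[-0.001,-0.003,0.036],0],[[-0.001,-0.003,0.054],0],[[-0.001,-0.003,0.07],0],[[-0.001,-0.003,0.071],0]])

```text
clock: 35.07
tool_pos: [0.6117, 0.0365, 0.0668]
orientation: [179.8, -0.1, -98.3]
force: [-0.1, -0.6, 0.6]
opening: 0.0878
gripper_force: 0.0
```

Request:
send_rows(deltas=[[[0,0,0],0],[[0,0,0],0],[[0,0,0],0],[[0,0,0],0],[[0,0,0],0]], gripper=0)

```text
clock: 35.48
tool_pos: [0.6134, 0.037, 0.0696]
orientation: [-179.9, 0.0, -98.3]
force: [-2.4, 0.3, 2.7]
opening: 0.06
gripper_force: 7.9
```

Request:
send_rows(deltas=[[[0,0,0],0],[[0,0,0],0],[[0,0,0],0],[[0,0,0],0],[[0,0,0],0]])

```text
clock: 35.9
tool_pos: [0.6133, 0.037, 0.0696]
orientation: [-180.0, 0.0, -98.2]
force: [-1.7, 0.9, 5.7]
opening: 0.0595
gripper_force: 30.0
```

```bash
python3 - <<'E'
from h import *
o=st(); plan([(613,37.2,140,-98.2),(458.9,-24.4,140,-94.4),(458.9,-24.4,100,-94.4)])
E
```

```text
{'clock': 35.9, 'tool_pos': [0.613, 0.037, 0.07], 'orientation': [-179.953, 0.019, -98.242], 'force': [-1.682, 0.929, 5.742], 'opening': 0.059, 'gripper_force': 30.0, 'joint_pos': [21.646, 27.639, -21.329, 0.011, -40.981, -29.895]}
[-0.0002, 0.0004, -0.088] -0.0005 mm 70 deg 0.0 
[0.1037, 0.1797, 0.0] -0.0422 mm 166 deg 3.8 
[-0.0, 0.0, 0.05] -0.0 mm 40 deg 0.0
```

Request:
send_rows(deltas=[[[0,0,-0.02],0],[[0,0,-0.04],0],[[0,0,-0.06],0],[[0,0,-0.08],0],[[0,0,-0.088],0]])

```text
clock: 36.32
tool_pos: [0.6137, 0.037, 0.1411]
orientation: [-179.9, 0.0, -98.2]
force: [0.4, 0.8, -2.6]
opening: 0.0597
gripper_force: 30.0
```

Request:
send_rows(deltas=[[[0.025,0.043,0],-0.01],[[0.05,0.086,0],-0.02],[[0.075,0.13,0],-0.03],[[0.1,0.17,0],-0.04],[[0.1037,0.1797,0],-0.0422]])

```text
clock: 36.73
tool_pos: [0.4521, -0.0271, 0.1379]
orientation: [179.7, -0.0, -94.6]
force: [-1.7, -0.3, -3.0]
opening: 0.0599
gripper_force: 30.0
```

Request:
send_rows(deltas=[[[0,0,0],0],[[0,0,0.012],0],[[0,0,0.025],0],[[0,0,0.035],0],[[0,0,0.035],0]])

```text
clock: 37.15
tool_pos: [0.4583, -0.0247, 0.1095]
orientation: [179.8, -0.1, -94.5]
force: [0.1, 0.9, -1.9]
opening: 0.0597
gripper_force: 30.0
```

Request:
send_rows(deltas=[[[0,0,0],0],[[0,0,0],0],[[0,0,0],0],[[0,0,0],0],[[0,0,0],0]])

```text
clock: 37.57
tool_pos: [0.4591, -0.0245, 0.1116]
orientation: [-180.0, 0.0, -94.5]
force: [0.1, -1.1, -2.1]
opening: 0.0596
gripper_force: 30.0
```

```bash
python3 - <<'E'
from h import *
o=st(); plan([(458.9,-24.4,100,-94.4),(458.9,-24.4,92.6,-94.4)])
p=snap('side')
a=p['color'][200:320,150:270,::-1]; cv2.imwrite('pics/c5.png',cv2.resize(a,None,fx=4.5,fy=4.5,interpolation=cv2.INTER_CUBIC))
E
```

```text
{'clock': 37.567, 'tool_pos': [0.459, -0.025, 0.112], 'orientation': [-179.964, 0.017, -94.455], 'force': [0.102, -1.083, -2.111], 'opening': 0.06, 'gripper_force': 30.0, 'joint_pos': [21.599, 12.344, -39.091, 0.002, -38.525, -26.055]}
[-0.0001, 0.0003, 0.0145] -0.0006 mm 12 deg 0.1 
[-0.0, 0.0, 0.0093] -0.0 mm 7 deg 0.0
```

View pics/c5.png

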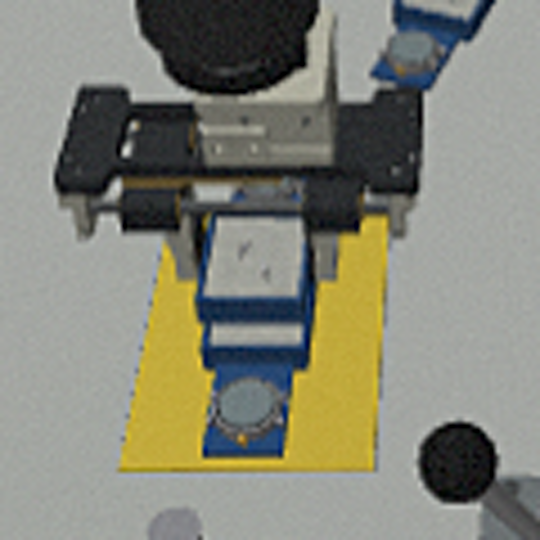

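Request:
send_rows(deltas=[[[0,0,0.004],0],[[0,0,0.008],0],[[0,0,0.012],0],[[0,0,0.0145],0],[[0,0,0.0145],0]])

```text
clock: 38.03
tool_pos: [0.4585, -0.0247, 0.099]
orientation: [179.9, -0.0, -94.5]
force: [0.3, 1.1, -3.1]
opening: 0.0596
gripper_force: 30.0
```

Request:
send_rows(deltas=[[[0,0,0.0015],0],[[0,0,0.003],0],[[0,0,0.0045],0],[[0,0,0.006],0],[[0,0,0.006],0]])

```text
clock: 38.45
tool_pos: [0.4588, -0.0246, 0.0946]
orientation: [180.0, -0.0, -94.5]
force: [0.1, -0.6, -2.5]
opening: 0.0595
gripper_force: 30.0
```

Request:
send_rows(deltas=[[[0,0,0.001],0],[[0,0,0.002],0],[[0,0,0.003],0],[[0,0,0.003],0],[[0,0,0.003],0]])

```text
clock: 38.87
tool_pos: [0.459, -0.0246, 0.0926]
orientation: [-180.0, 0.0, -94.4]
force: [-0.7, 0.7, 0.9]
opening: 0.0599
gripper_force: 31.1
```

Request:
send_rows(deltas=[[[0,0,0],0],[[0,0,0],0],[[0,0,0],0],[[0,0,0],0],[[0,0,0],0]], gripper=1)

```text
clock: 39.28
tool_pos: [0.459, -0.0246, 0.0925]
orientation: [-180.0, 0.0, -94.5]
force: [-0.2, -0.1, -0.7]
opening: 0.0853
gripper_force: 0.0
```

Request:
send_rows(deltas=[[[0,0,0],0],[[0,0,0],0],[[0,0,-0.03],0],[[0,0,-0.06],0],[[0,0,-0.1],0]])

```text
clock: 39.7
tool_pos: [0.4577, -0.0249, 0.172]
orientation: [179.8, -0.1, -94.5]
force: [1.1, 0.5, -0.7]
opening: 0.088
gripper_force: 0.0
```

```bash
python3 - <<'E'
from h import *
st(); plan([(530,120,180,-104),(582.2,261.3,130,-114)])
for n in ['top','side']:
  p=snap(n)
  for z in [0,.023]:
   for q,s,c,a,r in trays(p,z): 
    if s>.5: print(n,z,np.round([q[0]*1000,q[1]*1000,np.degrees(q[2])],1),round(s,3),np.round(c),a)
E
```

```text
{'clock': 39.7, 'tool_pos': [0.458, -0.025, 0.172], 'orientation': [179.797, -0.079, -94.471], 'force': [1.128, 0.532, -0.74], 'opening': 0.088, 'gripper_force': 0.0, 'joint_pos': [21.602, 7.079, -35.107, -0.025, -48.031, -26.056]}
[-0.1877, -0.0759, -0.01] 0.1059 mm 162 deg -9.5 
[-0.1872, -0.0206, 0.0625] 0.1111 mm 159 deg -10 
top 0 [ 572.2  238.9 -114.9] 0.959 [195. 203.] 723.0
top 0.023 [ 569.6  236.6 -114.3] 0.954 [195. 203.] 723.0
side 0 [454.2 -47.8 -92.5] 0.741 [207. 270.] 1233.0
side 0 [497.6 668.4  97.5] 0.801 [223. 140.] 266.0
side 0 [-399.   996.1  -83.2] 0.519 [ 29. 107.] 430.0
side 0.023 [456.8 -70.2 -93.2] 0.768 [207. 270.] 1233.0
side 0.023 [498.7 627.7  97.3] 0.799 [223. 140.] 266.0
side 0.023 [-374.8  951.3  -78.9] 0.542 [ 29. 107.] 430.0
```

Request:
send_rows(deltas=[[[-0.045,-0.018,-0.01],0.025],[[-0.09,-0.036,-0.01],0.05],[[-0.135,-0.054,-0.01],0.075],[[-0.18,-0.072,-0.01],0.1],[[-0.1877,-0.076,-0.01],0.106]])

```text
clock: 40.22
tool_pos: [0.5339, 0.1249, 0.1804]
orientation: [-179.9, 0.1, -104.0]
force: [0.3, 0.9, 0.3]
opening: 0.0877
gripper_force: 0.0
```

Request:
send_rows(deltas=[[[-0.045,-0.005,0.01],0.025],[[-0.09,-0.01,0.02],0.05],[[-0.135,-0.015,0.035],0.075],[[-0.18,-0.02,0.05],0.1],[[-0.187,-0.0206,0.0625],0.111]])

```text
clock: 40.63
tool_pos: [0.5852, 0.2663, 0.1289]
orientation: [-179.9, 0.1, -114.0]
force: [1.0, -0.2, 0.8]
opening: 0.0878
gripper_force: 0.0
```

Request:
send_rows(deltas=[[[0,0,0],0],[[0,0,0],0],[[0,0,0],0],[[0,0,0],0],[[0,0,0],0]])

```text
clock: 41.05
tool_pos: [0.5835, 0.2609, 0.1314]
orientation: [-180.0, 0.1, -114.0]
force: [0.0, 0.3, 0.1]
opening: 0.0878
gripper_force: 0.0
```

```bash
python3 - <<'E'
from h import *
st(); plan([(582.2,261.3,69,-114.3)])
p=snap('side')
for z in [0,.023]:
 for q,s,c,a,r in trays(p,z): 
    if s>.5: print(z,np.round([q[0]*1000,q[1]*1000,np.degrees(q[2])],1),round(s,3),np.round(c),a)
a=p['color'][180:310,160:290,::-1]; cv2.imwrite('pics/c6.png',cv2.resize(a,None,fx=4.5,fy=4.5,interpolation=cv2.INTER_CUBIC))
E
```

```text
{'clock': 41.05, 'tool_pos': [0.584, 0.261, 0.131], 'orientation': [-179.964, 0.069, -114.018], 'force': [0.005, 0.3, 0.054], 'opening': 0.088, 'gripper_force': 0.0, 'joint_pos': [41.552, 25.131, -15.126, 0.006, -49.665, -65.574]}
[0.0002, 0.0017, 0.078] 0.0031 mm 62 deg -0.3 
0 [454.2 -51.8 -93.5] 0.739 [207. 270.] 1244.0
0 [ 572.1  239.9 -114. ] 0.846 [247. 202.] 472.0
0.023 [456.9 -65.1 -92.9] 0.759 [207. 270.] 1244.0
0.023 [ 570.3  212.  -113.8] 0.814 [247. 202.] 472.0
```

View pics/c6.png

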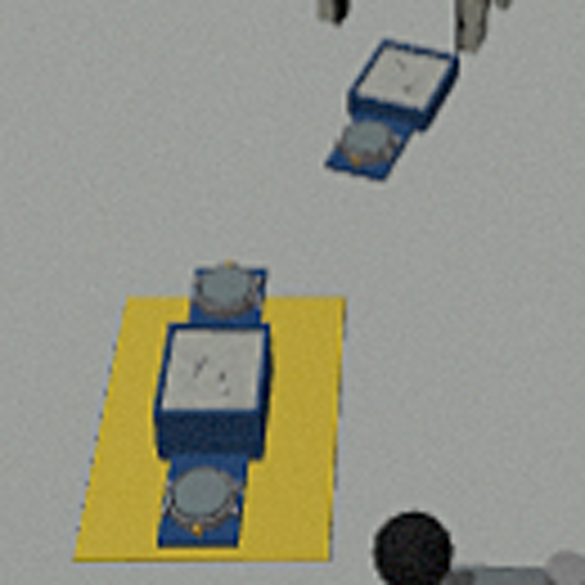

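Request:
send_rows(deltas=[[[0,0.001,0.02],0.003],[[0,0.0015,0.04],0.003],[[0,0.0015,0.06],0.003],[[0,0.0015,0.077],0.003],[[0,0.0015,0.077],0.003]])

```text
clock: 41.52
tool_pos: [0.5814, 0.261, 0.067]
orientation: [179.9, -0.1, -114.3]
force: [0.4, 0.3, 0.2]
opening: 0.0877
gripper_force: 0.0
```

Request:
send_rows(deltas=[[[0,0,0],0],[[0,0,0],0],[[0,0,0],0],[[0,0,0],0],[[0,0,0],0]], gripper=0)

```text
clock: 41.93
tool_pos: [0.5826, 0.2622, 0.0697]
orientation: [-180.0, 0.1, -114.3]
force: [1.7, 0.2, 2.3]
opening: 0.0593
gripper_force: 7.8
```

Request:
send_rows(deltas=[[[0,0,0],0],[[0,0,0],0],[[0,0,0],0],[[0,0,0],0],[[0,0,0],0]])

```text
clock: 42.35
tool_pos: [0.5826, 0.2623, 0.0697]
orientation: [-180.0, 0.1, -114.2]
force: [-1.2, -0.7, 6.0]
opening: 0.06
gripper_force: 30.0
```

```bash
python3 - <<'E'
from h import *
o=st(); t=np.array(o['tool_pos'])*1000; a=np.radians(-114.2)
d=(np.array([572.1,239.1])-t[:2])@[np.cos(a),np.sin(a)]; print('grasp tray x',-d)
k=d-30; b=np.radians(-94.4); T=np.array([458.6,-29.6])-k*np.array([np.cos(b),np.sin(b)]); print(T)
plan([(t[0],t[1],160,-114.2),(530,120,160,-104.3),(*T,160,-94.4),(*T,120,-94.4)])
E
```

```text
{'clock': 42.35, 'tool_pos': [0.583, 0.262, 0.07], 'orientation': [-179.961, 0.053, -114.245], 'force': [-1.196, -0.668, 5.992], 'opening': 0.06, 'gripper_force': 30.0, 'joint_pos': [41.711, 29.36, -17.997, 0.02, -42.579, -65.971]}
grasp tray x -25.42161793630461
[458.24875098 -34.16488844]
[-0.0, 0.0, -0.1129] -0.0005 mm 90 deg 0.0 
[0.1891, -0.0129, 0.0] -0.11 mm 152 deg 9.9 
[0.2089, 0.0393, 0.0] -0.11 mm 170 deg 9.9 
[-0.0, 0.0, 0.05] -0.0 mm 40 deg 0.0
```

Request:
send_rows(deltas=[[[0,0,-0.025],0],[[0,0,-0.05],0],[[0,0,-0.075],0],[[0,0,-0.1],0],[[0,0,-0.113],0]])

```text
clock: 42.77
tool_pos: [0.5827, 0.2624, 0.1613]
orientation: [-179.9, 0.1, -114.2]
force: [1.5, 1.1, -2.3]
opening: 0.0597
gripper_force: 30.0
```

Request:
send_rows(deltas=[[[0.045,-0.003,0],-0.025],[[0.09,-0.006,0],-0.05],[[0.135,-0.009,0],-0.075],[[0.175,-0.012,0],-0.1],[[0.189,-0.013,0],-0.11]])

```text
clock: 43.18
tool_pos: [0.5266, 0.1162, 0.1584]
orientation: [179.8, -0.1, -104.3]
force: [0.3, -0.3, -2.6]
opening: 0.0596
gripper_force: 30.0
```

Request:
send_rows(deltas=[[[0.045,0.009,0],-0.025],[[0.09,0.018,0],-0.05],[[0.135,0.027,0],-0.075],[[0.18,0.035,0],-0.1],[[0.209,0.0393,0],-0.11]])

```text
clock: 43.6
tool_pos: [0.4549, -0.0366, 0.1585]
orientation: [179.9, -0.0, -94.4]
force: [-0.3, -0.4, -2.2]
opening: 0.06
gripper_force: 30.0
```

Request:
send_rows(deltas=[[[0,0,0],0],[[0,0,0.01],0],[[0,0,0.02],0],[[0,0,0.03],0],[[0,0,0.03],0]])

```text
clock: 44.02
tool_pos: [0.4568, -0.0339, 0.133]
orientation: [179.8, -0.1, -94.4]
force: [-0.8, 0.4, -2.2]
opening: 0.0597
gripper_force: 30.0
```

Request:
send_rows(deltas=[[[0,0,0],0],[[0,0,0],0],[[0,0,0],0],[[0,0,0],0],[[0,0,0],0]])

```text
clock: 44.43
tool_pos: [0.4579, -0.0341, 0.1355]
orientation: [-180.0, 0.0, -94.4]
force: [0.9, -0.3, -2.4]
opening: 0.0596
gripper_force: 30.0
```

```bash
python3 - <<'E'
from h import *
o=st(); plan([(458.3,-34.2,120,-94.4),(458.3,-34.2,112.7,-94.4)])
E
```

```text
{'clock': 44.433, 'tool_pos': [0.458, -0.034, 0.135], 'orientation': [-179.975, 0.011, -94.449], 'force': [0.932, -0.285, -2.416], 'opening': 0.06, 'gripper_force': 30.0, 'joint_pos': [20.431, 10.084, -37.673, 0.001, -42.216, -24.881]}
[0.0001, -0.0005, 0.0193] -0.0005 mm 15 deg 0.0 
[-0.0, 0.0, 0.0091] -0.0 mm 7 deg 0.0
```

Request:
send_rows(deltas=[[[0,-0.0005,0.005],0],[[0,-0.0005,0.01],0],[[0,-0.0005,0.015],0],[[0,-0.0005,0.019],0],[[0,-0.0005,0.019],0]])

```text
clock: 44.85
tool_pos: [0.4576, -0.0345, 0.1191]
orientation: [179.9, -0.0, -94.5]
force: [-0.7, -0.7, -2.3]
opening: 0.0596
gripper_force: 30.0
```

Request:
send_rows(deltas=[[[0,0,0.0015],0],[[0,0,0.003],0],[[0,0,0.0045],0],[[0,0,0.006],0],[[0,0,0.006],0]])

```text
clock: 45.27
tool_pos: [0.458, -0.0343, 0.1151]
orientation: [180.0, -0.0, -94.5]
force: [-0.6, -0.4, -2.7]
opening: 0.0599
gripper_force: 30.0
```

Request:
send_rows(deltas=[[[0,0,0.001],0],[[0,0,0.002],0],[[0,0,0.003],0],[[0,0,0.003],0],[[0,0,0.003],0]])

```text
clock: 45.68
tool_pos: [0.4581, -0.0343, 0.1128]
orientation: [-180.0, 0.0, -94.5]
force: [0.0, 0.2, -1.8]
opening: 0.0598
gripper_force: 30.1
```

Inserted; release, retreat clear and check.

Request:
send_rows(deltas=[[[0,0,0.0004],0],[[0,0,0.0004],0],[[0,0,0.0004],0],[[0,0,0.0004],0],[[0,0,0.0004],0]])

```text
clock: 46.1
tool_pos: [0.4582, -0.0343, 0.1127]
orientation: [-180.0, 0.0, -94.5]
force: [-1.0, 0.2, 1.8]
opening: 0.0599
gripper_force: 30.0
```

Request:
send_rows(deltas=[[[0,0,0],0],[[0,0,0],0],[[0,0,0],0],[[0,0,0],0],[[0,0,0],0]], gripper=1)

```text
clock: 46.52
tool_pos: [0.4581, -0.0343, 0.1125]
orientation: [-180.0, 0.0, -94.5]
force: [-0.7, 0.4, 0.0]
opening: 0.0853
gripper_force: 0.0
```

Request:
send_rows(deltas=[[[0,0,0],0],[[0,0,0],0],[[0,0,-0.03],0],[[0,0,-0.07],0],[[0,0,-0.12],0]])

```text
clock: 46.93
tool_pos: [0.4567, -0.0347, 0.2079]
orientation: [179.7, -0.1, -94.5]
force: [1.2, 0.6, 0.2]
opening: 0.0875
gripper_force: 0.0
```

Request:
send_rows(deltas=[[[-0.04,0,-0.02],0],[[-0.08,0,-0.04],0],[[-0.12,0,-0.05],0],[[-0.16,0,-0.05],0],[[-0.2,0,-0.05],0]])

```text
clock: 47.35
tool_pos: [0.4706, 0.1268, 0.2496]
orientation: [-179.9, 0.1, -94.5]
force: [0.5, -0.9, 0.9]
opening: 0.0876
gripper_force: 0.0
```

```bash
python3 - <<'E'
from h import *
st(); p=snap('side')
a=p['color'][210:380,160:340,::-1]; a=cv2.resize(a,None,fx=3.5,fy=3.5,interpolation=cv2.INTER_CUBIC)
cv2.imwrite('pics/c7.png',a)
b=snap('top',"top7.png")
E
```

```text
{'clock': 47.35, 'tool_pos': [0.471, 0.127, 0.25], 'orientation': [-179.905, 0.088, -94.469], 'force': [0.484, -0.908, 0.936], 'opening': 0.088, 'gripper_force': 0.0, 'joint_pos': [38.258, 4.626, -26.036, -0.0, -59.208, -42.728]}
```

View pics/c7.png

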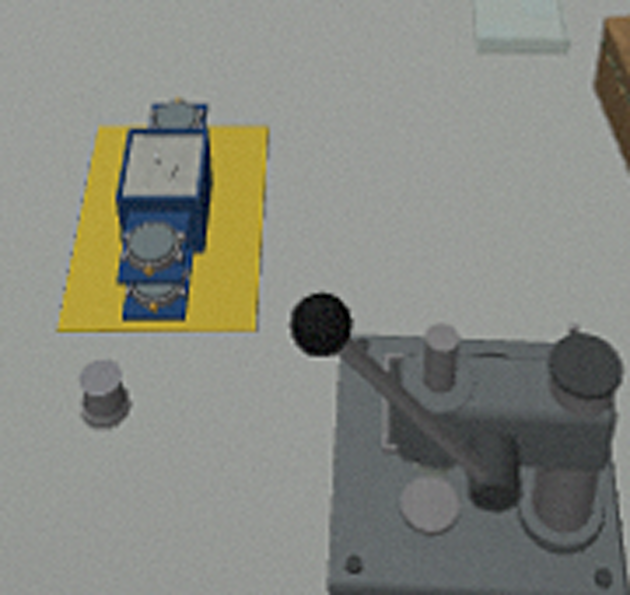

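```bash
python3 -c "
from plant import ctrl
print(ctrl.close_job())"
```

```text
the job is handed in; nothing more can be done
None
```

I pressed tray_1's crystal home and stacked all three trays present on the yellow mat with watch ends alternating; the lever is up, the loupe and spares were not touched, and the job is handed in (no verdict was returned).

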